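Put the objective can away in its tilt-out bin

TASK

Put the spare microscope objective, in the black storage can with the blue cap, away in the bin with the blue knob: tip that bin fully forward, lower the can into it and let go without dropping it, then push the bin back, without slamming, until it clicks fully shut with the can inside. Keep the yellow-knob bin shut, and leave the yellow-capped can and the other things on the bench where they are.

Things in the scene. Friction and masses are not known exactly. Their poses are not given: they have to be found in the camera images.
- unit_blue: Fixed white bench unit holding one grey tilt-out bin with a blue knob. Origin on the table under the bin's pivot, midway across; +x from the open front to the back, +y along the pivot, z up. The housing spans x -25 to 105, y +-80, z 0 to 203 mm (roof 195 to 203). In front of the roof hangs a light bar (see its point).
- unit_blue_bar (a point): Middle of the fixed aluminium light bar, 20 mm thick, 190 mm long along the unit's y, at x -40, z 270 mm of the unit, on two posts 10 mm thick at y +-76 mm. It is in the way of a tool coming straight down on the knob or into the bin.
- bin_blue (a joint): Blue-knob bin's angle, rad: 0 shut and clicked, 0.60 tipped fully forward on its stop. A spring catch holds it shut: about 8 to 12 N at the knob pulls it open, and about as much pushes it home. Closing, the catch is met at about 0.23 rad (let go there, the bin springs back open) and snaps it home below about 0.1 rad. Its hinge is stiff (about 1.5 N at the knob): clear of the catch the bin stays where it is left.
- bin_blue_pivot (a point): Midpoint of the bin's level pivot, at x 0, z 30 mm of the unit; its axes turn with the bin (the bin's frame) and equal the unit's when shut; tipping open moves the bin's top towards the unit's -x. In this frame: inner floor z 0, front panel x -25 to -20 mm, 120 mm high; back wall inner face x 80 mm, 85 mm high; side walls inner faces y +-62.5 mm, 85 mm high.
- bin_blue_knob (a point): Centre of the blue barrel knob: a cylinder 22 mm in diameter, 40 mm long, its axis level along the unit's y, so that fingers can pinch its two flat ends and turn about it. It sits at x -60, z 105 mm of the bin's frame, 35 mm in front of the front panel on a 12 mm square stem. Axes are those of the bin.
- bin_blue_floor (a point): Centre of the bin's inner floor, at x 30, z 0 mm of the bin's frame; the axes turn with the bin: z points from the floor to the mouth, x from front panel to back wall.
- can_blue: Loose closed storage can, a plain cylinder 40 mm in diameter and 110 mm high, black with a silver band near its foot and a blue cap (top 32 mm), about 0.2 kg, standing upright on the bench. Origin at the centre of its underside, z up along its axis.
- can_blue_mid (a point): Centre of the blue-capped can, 55 mm above its underside.
- unit_yellow: Fixed white bench unit holding one grey tilt-out bin with a yellow knob. Origin on the table under the bin's pivot, midway across; +x from the open front to the back, +y along the pivot, z up. The housing spans x -25 to 105, y +-80, z 0 to 203 mm (roof 195 to 203). In front of the roof hangs a light bar, as on the blue unit.
- bin_yellow (a joint): Tilt-out bin with the yellow knob, in rad, 0 shut; same shape as the blue one. It stays shut.
- can_yellow: Bystander: the same can with a yellow cap. Origin at the centre of its underside.
- bottle: Bystander: white bottle with red cap, 64 mm across, 170 mm high. Origin at the centre of its underside.
- slide_box: Bystander: white flat slide box 90 x 120 x 30 mm. Origin at the centre of its underside.
- dishes: Bystander: stack of three clear dishes with white lids, 92 mm across, 45 mm high. Origin at the centre of its underside.
- swab_jar: Bystander: amber jar 68 mm across, 80 mm high, with white swabs up to 143 mm. Origin at the centre of its underside.
- driver: Bystander: screwdriver with a green handle, 150 mm long, lying down.
Not all that is in view belongs to the job. What is shaped like the can_blue but brown or pink is not meant.

How it is judged:
On the way, in this order (a step that is already met when the one before it is completed fails the run):
1. the blue-knob bin is tipped fully forward (at least 0.52 rad) (value of joint bin_blue above 0.52 rad), for 0.2 s.
2. the blue-capped can is inside the tipped bin and let go (x of can_blue_mid in the frame of bin_blue_floor between -0.05 and 0.05 m and y of can_blue_mid in the frame of bin_blue_floor between -0.0625 and 0.0625 m and z of can_blue_mid in the frame of bin_blue_floor between 0.01 and 0.075 m and value of joint bin_blue above 0.3 rad and contact force between the fingers and can_blue below 0.05 N and linear speed of can_blue below 0.05 m/s), for 0.2 s.
At the end, for the whole second after the job is handed in: The blue-knob bin is clicked shut (within 0.035 rad of 0), the blue-capped can is at rest inside it (its centre between the bin's walls, 10 to 75 mm above its floor), and the yellow-knob bin is shut (within 0.035 rad) (value of joint each of bin_blue, bin_yellow below 0.035 rad and x of can_blue_mid in the frame of bin_blue_floor between -0.05 and 0.05 m and y of can_blue_mid in the frame of bin_blue_floor between -0.0625 and 0.0625 m and z of can_blue_mid in the frame of bin_blue_floor between 0.01 and 0.075 m and linear speed of can_blue below 0.03 m/s); the robot touches nothing.
It fails at once if the yellow-knob bin is pulled open (over 0.15 rad) (value of joint bin_yellow above 0.15 rad).
It fails at once if the yellow-capped can or another bystander is moved more than 40 mm (distance of any of bottle, slide_box, dishes, swab_jar, driver, can_yellow from where it was at the start of the episode above 0.04 m).
It fails at once if the blue-capped can is dropped (faster than 0.8 m/s with no finger on it) (contact force between the fingers and can_blue below 0.05 N and linear speed of can_blue above 0.8 m/s).
It fails at once if the bin is slammed (swinging shut faster than 3 rad/s before it meets its catch, above 0.25 rad) (value of joint bin_blue above 0.25 rad and velocity of joint bin_blue below -3 rad/s).
It also fails if it takes over 72 s, if anything falls off the work surface, if the arm or the gripper's body presses on something with over 40 N, if the wrist force passes 120 N, or if a joint passes its speed limit or range.

ROBOT

A 7-joint arm with a two-finger parallel gripper is mounted at the origin on the work surface. World frame = base frame: x ahead of the robot, y to its left, z up, the work surface at z = 0. Lengths are in m, angles in rad, forces in N, time in s.
With the tool pointing down it reaches from about 0.4 to 0.85 m from the base axis. Payload 10.4 kg.
Tool frame: the origin (TCP) lies on the centre line of the jaws, within the pads' length; the fingertips stand 11 mm ahead of it and the grasp point (between the pads) lies 8 mm behind it; z points along the fingers, y is the direction in which the jaws open and shut (so a half turn about z gives the same grasp; the last joint's range is limited). The gripper opens to 87 mm and grips with 3 to 60 N. Pads are 19 mm wide; open, the fingers measure 117 mm over their backs; the gripper's body (75 mm by 190 mm) begins 51 mm behind the grasp point.
Start: joints at [1.182, 0.332, -0.065, 1.46, 0.022, 1.35, -0.088], TCP at [0.224, -0.584, 0.234] pointing down, gripper open.
Joint ranges: [-2.6, 2.6], [-0.5, 2.12], [-1.47, 1.34], [0.16, 2.42], [-1.27, 4.41], [0.06, 2.06], [-2.6, 2.6]. Speed limits (rad/s): [2.22, 2.22, 2.79, 2.79, 3.14, 3.14, 3.14].

INTERFACE

Orientations are given as a 3x3 rotation matrix whose columns are the frame's x, y, z axes.
In Python, from cell import status, vision, bot gives the robot as it stands.
- The arm moves only by the tool step_arm, never from a script. Its argument "deltas" is a list of rows, each a list of 3 entries, a list of its own where there are three numbers: the turn, a rotation vector about the world's x, y, z in degrees, then the shift along the world's x, y, z in mm, then the opening, from -1 (shut) to 1 (fully open), so that 0 is half open. A call has exactly 10 rows; each row shifts and turns the pose as measured when the row begins; what a row does not reach is not made up. A row lasts 1/8 s, in which the tool goes at most 62.5 mm and 10.7 degrees, less where a joint would pass 70% of its speed; a pose out of reach is approached as far as the arm can. A call is refused whole if a number of a shift passes 62.5 or a number of a turn 10.7, either way. A call with a gripper value outside its range is refused whole. The fingers move at their own pace and stop on an object; the grip force is fixed at half the most. Time passes only in rows, so rows that do not move let the fingers close, or fill a call up. It gives the time, the measured TCP pose, the force and the opening at its end, in the units of the state.
- status.state(): the state, without advancing time (a new reading comes with each control period).
- vision.camera(name): name is "scene" or "side" or "wrist"; returns the picture (420x560x3 uint8, red, green, blue); there is no depth.
- vision.get_calibration(name): a dict with "fx", "fy", "cx", "cy" (pixels), "cam_to_world" (4x4, takes a point from camera to world coordinates); the wrist camera has in their place "hand_eye" (4x4, takes a point from camera to tool coordinates, whose origin is the TCP and whose axes are the flange's). Camera axes: x right, y down, z forward; pixel columns grow to the right and rows downward; lengths in m; the calibration is good to about 2 mm. A picture is of the moment at which its call begins: read the wrist's pose just before it. get_calibration takes no time and is no camera call.
- bot.sign_off(): hands the job in, once; it reports no verdict.
The state is a dict: "time": time; "joint_positions": joint angles; "qd": joint speeds; "tau": joint torques, N m; "tcp_pos": TCP position; "ee_rot": TCP orientation; "force": force on the tool from outside, world axes, zero at the start; "moment": the same for the moment, N m; "gripper_width": opening from 0.0 (shut) to 1.0 (fully open).
Only numpy, scipy, OpenCV 4.12 (cv2) and the standard library are available. Lean on these libraries where they do the work, as an engineer would, in place of code of your own. Each camera call takes 0.05 s, during which the arm holds its last target.

## Working session

There is one attempt and no reset: what is moved stays moved. The work goes in short steps, Python scripts to look and compute and a tool call to move; the robot and the scene stay as the last step left them, time stands still between calls to the robot, and variables do not carry over. Pictures are saved under pics/ and viewed, and the job is handed in when it is done.

Besides the shell and the picture viewer there is one more tool, called after "Request:" as name([rows], argument=value, ...), one row to a line, values as JSON. step_arm: Moves the arm, as the interface text tells. Its arguments: {"type":"object","properties":{"deltas":{"type":"array","items":{"type":"array"}}},"required":["deltas"]}

```bash
mkdir -p pics; ls; python3 - <<'E'
from cell import status, vision, bot
import cv2,numpy as np
np.set_printoptions(precision=4,suppress=True)
for n in ["scene","side","wrist"]:
    im=vision.camera(n); cv2.imwrite(f"pics/{n}0.png",im[:,:,::-1])
    c=vision.get_calibration(n); print(n,c)
print(status.state())
E
```

```text
pics
scene {'fx': 413.13041501108967, 'fy': 413.13041501108967, 'cx': 282.8037677585961, 'cy': 207.17788141202888, 'cam_to_world': array([[-0.4946,  0.8223, -0.2813,  0.8716],
       [ 0.8691,  0.4643, -0.1706,  0.2599],
       [-0.0097, -0.3289, -0.9443,  1.2297],
       [ 0.    ,  0.    ,  0.    ,  1.    ]])}
side {'fx': 389.35788134681974, 'fy': 389.35788134681974, 'cx': 281.4386782775145, 'cy': 216.24858884165005, 'cam_to_world': array([[ 0.7961, -0.578 ,  0.1792,  0.3526],
       [-0.6051, -0.7619,  0.2309, -0.1745],
       [ 0.0031, -0.2922, -0.9563,  1.1675],
       [ 0.    ,  0.    ,  0.    ,  1.    ]])}
wrist {'fx': 359.74785170599785, 'fy': 359.74785170599785, 'cx': 283.3857971041658, 'cy': 205.71884378247265, 'hand_eye': array([[ 0.0002, -0.9568, -0.2909,  0.0804],
       [ 1.    ,  0.    ,  0.0005, -0.0001],
       [-0.0004, -0.2909,  0.9568, -0.1513],
       [ 0.    ,  0.    ,  0.    ,  1.    ]])}
{'time': 0.15, 'joint_positions': array([ 1.1824,  0.3327, -0.0647,  1.4607,  0.0216,  1.3499, -0.0885]), 'qd': array([-0.0007, -0.0019, -0.0001, -0.0012, -0.0004, -0.0006, -0.0003]), 'tau': array([  0.0007, -62.3636,   0.0247, -39.0147,  -0.0613,   0.0372,
         0.0001]), 'tcp_pos': array([ 0.2235, -0.5834,  0.233 ]), 'ee_rot': array([[ 0.9338,  0.3577, -0.0004],
       [ 0.3577, -0.9338,  0.0009],
       [-0.    , -0.001 , -1.    ]]), 'force': array([0.6476, 0.6743, 0.1167]), 'moment': array([-0.0261, -0.0174,  0.0694]), 'gripper_width': 1.0013332585588306}
```

View pics/scene0.png

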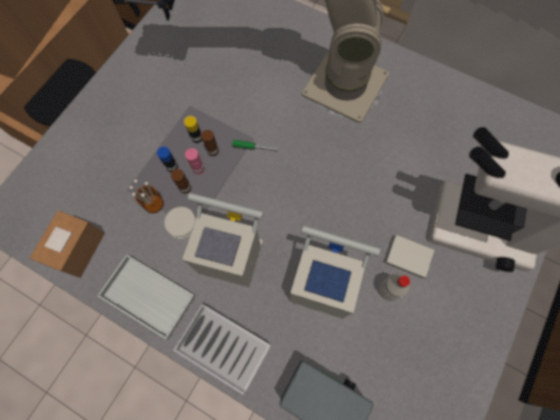

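View pics/side0.png

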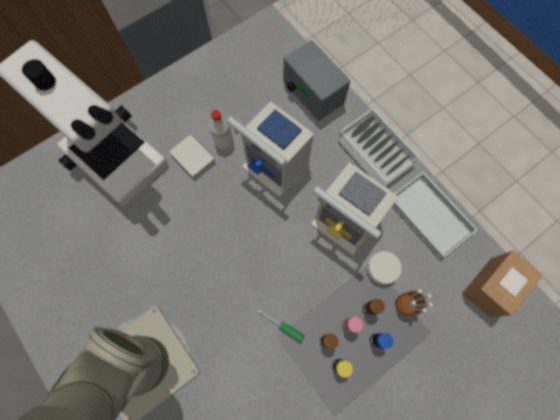

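View pics/wrist0.png

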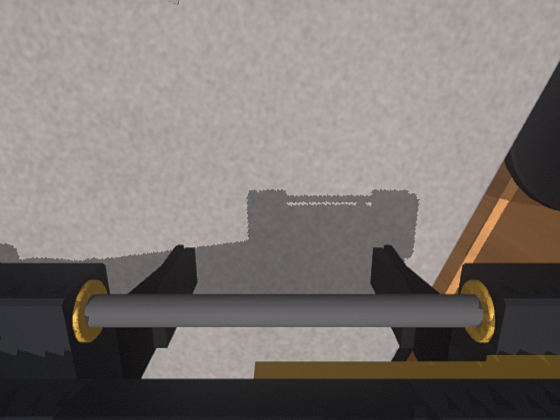

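```bash
python3 - <<'E'
import cv2
a=cv2.imread("pics/scene0.png"); b=cv2.imread("pics/side0.png")
cv2.imwrite("pics/s_unit.png",cv2.resize(a[215:325,280:425],None,fx=5,fy=5,interpolation=cv2.INTER_CUBIC))
cv2.imwrite("pics/s_cans.png",cv2.resize(a[100:220,120:280],None,fx=5,fy=5,interpolation=cv2.INTER_CUBIC))
cv2.imwrite("pics/d_unit.png",cv2.resize(b[95:215,210:330],None,fx=5,fy=5,interpolation=cv2.INTER_CUBIC))
cv2.imwrite("pics/d_cans.png",cv2.resize(b[280:390,290:440],None,fx=5,fy=5,interpolation=cv2.INTER_CUBIC))
E
```

```text
(no output)
```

View pics/s_unit.png

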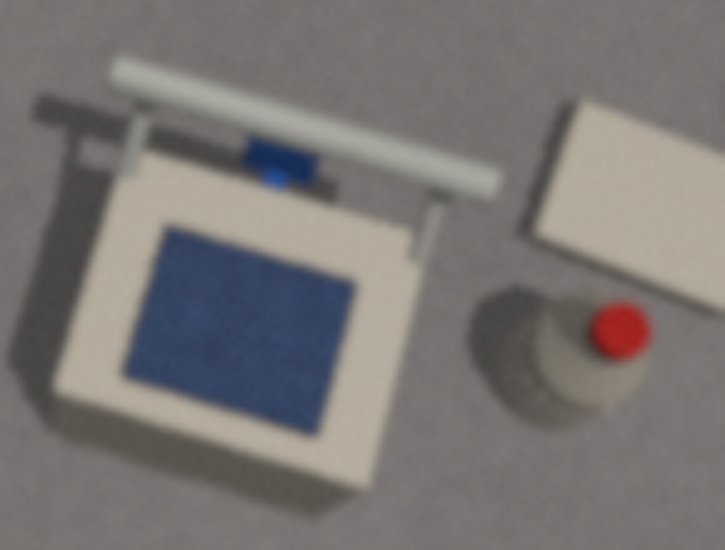

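View pics/s_cans.png

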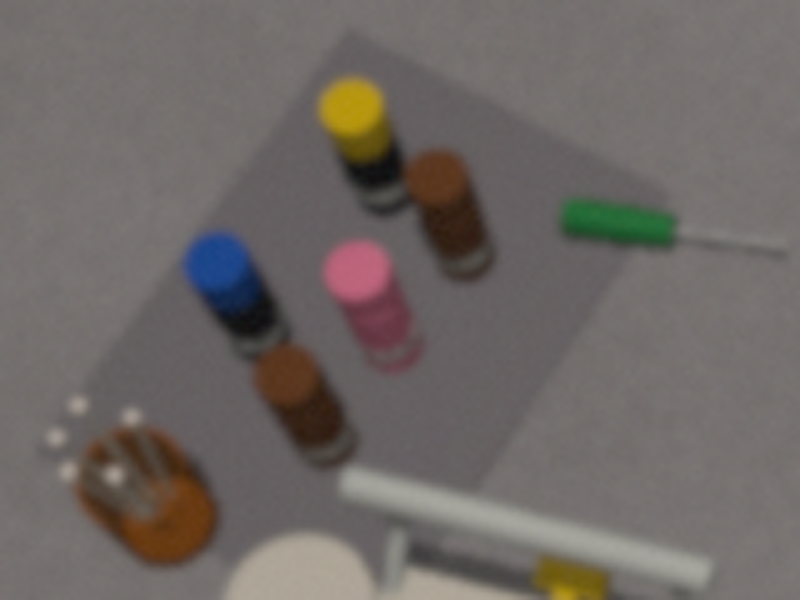

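View pics/d_unit.png

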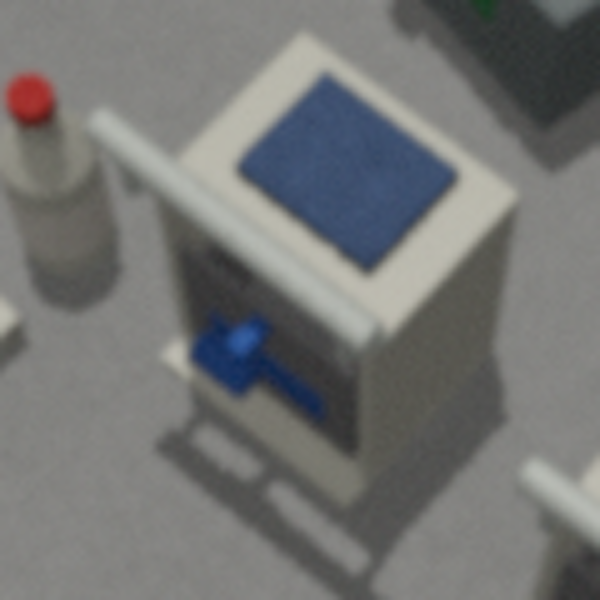

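View pics/d_cans.png

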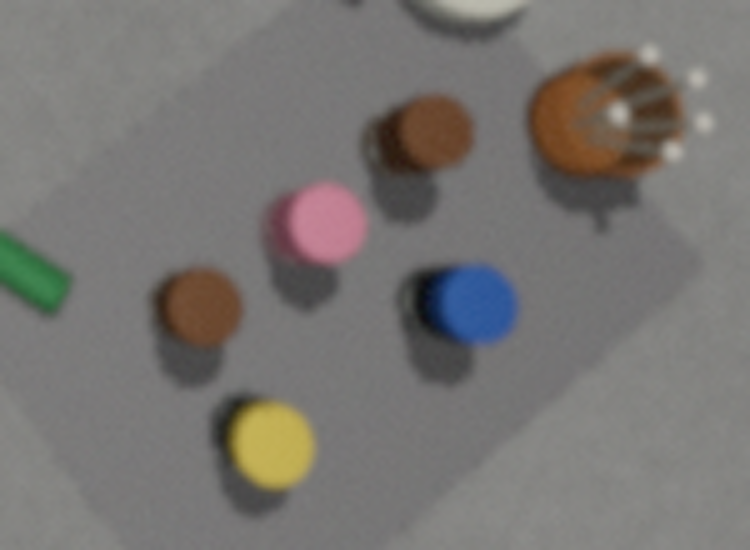

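```bash
cat > h.py <<'E'
from cell import status, vision, bot
import numpy as np, cv2
np.set_printoptions(precision=4,suppress=True)
def ray(name,uv,z):
    c=vision.get_calibration(name);T=c["cam_to_world"]
    d=T[:3,:3]@np.array([(uv[0]-c["cx"])/c["fx"],(uv[1]-c["cy"])/c["fy"],1]);o=T[:3,3]
    return o+d*(z-o[2])/d[2]
def proj(name,P):
    c=vision.get_calibration(name);T=c["cam_to_world"]
    p=T[:3,:3].T@(np.asarray(P)-T[:3,3]); return np.array([c["fx"]*p[0]/p[2]+c["cx"],c["fy"]*p[1]/p[2]+c["cy"]])
def wproj(P,st):
    c=vision.get_calibration("wrist");H=c["hand_eye"]
    t=st["ee_rot"].T@(np.asarray(P)-st["tcp_pos"]); p=H[:3,:3].T@(t-H[:3,3])
    return np.array([c["fx"]*p[0]/p[2]+c["cx"],c["fy"]*p[1]/p[2]+c["cy"]])
def R(y): return np.array([[np.cos(y),-np.sin(y),0],[np.sin(y),np.cos(y),0],[0,0,1]])
E
python3 - <<'E'
from h import *
from scipy.optimize import least_squares
obs=[("scene",(308,246),(-.025,-1)),]
def s(p,ox,oy): return (p[0]/5+ox,p[1]/5+oy)
S=lambda x,y:s((x,y),280,215); D=lambda x,y:s((x,y),210,95)
# y sign: try both
for sg in (1,-1):
    pts=[("scene",S(140,153),(-.025,sg*.08,.203)),("scene",S(425,240),(-.025,-sg*.08,.203)),("scene",S(55,392),(.105,sg*.08,.203)),("scene",S(368,487),(.105,-sg*.08,.203)),
     ("scene",S(115,72),(-.04,sg*.095,.27)),("scene",S(497,182),(-.04,-sg*.095,.27)),
     ("side",D(303,33),(.105,-sg*.08,.203)),("side",D(518,195),(.105,sg*.08,.203)),
     ("side",D(98,120),(-.04,-sg*.095,.27)),("side",D(375,330),(-.04,sg*.095,.27))]
    f=lambda q:np.concatenate([proj(n,R(q[2])@np.array(P)+[q[0],q[1],0])-uv for n,uv,P in pts])
    for y0 in (0,1.5,3,-1.5):
        r=least_squares(f,[.5,0,y0]); print(sg,r.x,r.cost)
    print(f(r.x).reshape(-1,2))
print("can tops: name scene side")
C=lambda x,y:s((x,y),120,100);E=lambda x,y:s((x,y),290,280)
for n,a,b in [("blue",(218,263),(478,305)),("pink",(360,272),(327,223)),("brownfar",(440,180),(202,307)),("brownnear",(288,375),(437,131)),("yellow",(353,110),(273,445))]:
    print(n,ray("scene",C(*a),.11),ray("side",E(*b),.11))
E
```

```text
1 [ 0.6625  0.2637 -2.799 ] 13277.023645499847
1 [0.6625 0.2637 3.4837] 13277.023700437705Traceback (most recent call last):
  File "<stdin>", line 14, in <module>
    return func(*args, **kwargs)
    vector_fun = VectorFunction(
        fun_wrapped,
    ...<6 lines>...
        workers=workers
    )
    self.J, dct = approx_derivative(
                  ~~~~~~~~~~~~~~~~~^
        self.fun_wrapped, self.x, f0=self.f, **finite_diff_options
        ^^^^^^^^^^^^^^^^^^^^^^^^^^^^^^^^^^^^^^^^^^^^^^^^^^^^^^^^^^
    )
    ^
    J, _nfev = _dense_difference(fun_wrapped, x0, f0, h,
               ~~~~~~~~~~~~~~~~~^^^^^^^^^^^^^^^^^^^^^^^^
                             use_one_sided, method,
                             ^^^^^^^^^^^^^^^^^^^^^^
                             mf)
                             ^^^
    df = [f_eval - f0 for f_eval in f_evals]
                                    ^^^^^^^
    f = np.atleast_1d(self.fun(x, *self.args, **self.kwargs))
                      ~~~~~~~~^^^^^^^^^^^^^^^^^^^^^^^^^^^^^^
    return np.atleast_1d(self.fun(x))
                         ~~~~~~~~^^^
    return self.f(x, *self.args, **self.kwargs)
           ~~~~~~^^^^^^^^^^^^^^^^^^^^^^^^^^^^^^
  File "<stdin>", line 12, in <lambda>
  File "h.py", line 9, in proj
    c=vision.get_calibration(name);T=c["cam_to_world"]
ValueError: time passes only in moves, steps and waits
```

```bash
cat > cal.py <<'E'
from cell import vision
import pickle
pickle.dump({n:vision.get_calibration(n) for n in ["scene","side","wrist"]},open("cal.pkl","wb"))
E
python3 cal.py; sed -i 's/vision.get_calibration(name)/CAL[name]/; s/vision.get_calibration("wrist")/CAL["wrist"]/' h.py; sed -i '2a import pickle\nCAL=pickle.load(open("cal.pkl","rb"))' h.py; cat > fit.py <<'E'
from h import *
from scipy.optimize import least_squares
def s(p,ox,oy): return (p[0]/5+ox,p[1]/5+oy)
S=lambda x,y:s((x,y),280,215); D=lambda x,y:s((x,y),210,95)
for sg in (1,-1):
    pts=[("scene",S(140,153),(-.025,sg*.08,.203)),("scene",S(425,240),(-.025,-sg*.08,.203)),("scene",S(55,392),(.105,sg*.08,.203)),("scene",S(368,487),(.105,-sg*.08,.203)),
     ("scene",S(115,72),(-.04,sg*.095,.27)),("scene",S(497,182),(-.04,-sg*.095,.27)),
     ("side",D(303,33),(.105,-sg*.08,.203)),("side",D(518,195),(.105,sg*.08,.203)),
     ("side",D(98,120),(-.04,-sg*.095,.27)),("side",D(375,330),(-.04,sg*.095,.27))]
    f=lambda q:np.concatenate([proj(n,R(q[2])@np.array(P)+[q[0],q[1],0])-uv for n,uv,P in pts])
    for y0 in (0,1.5,3,-1.5):
        r=least_squares(f,[.5,0,y0]); print(sg,r.x,r.cost)
    print(f(r.x).reshape(-1,2))
C=lambda x,y:s((x,y),120,100);E=lambda x,y:s((x,y),290,280)
for n,a,b in [("blue",(218,263),(478,305)),("pink",(360,272),(327,223)),("brownfar",(440,180),(202,307)),("brownnear",(288,375),(437,131)),("yellow",(353,110),(273,445))]:
    print(n,ray("scene",C(*a),.11),ray("side",E(*b),.11))
E
python3 fit.py; python3 -c "
from h import *
print(status.state()['time'])"
```

```text
1 [ 0.6625  0.2637 -2.799 ] 13277.023645499847
1 [0.6625 0.2637 3.4837] 13277.023700437705
1 [0.6625 0.2637 3.4838] 13277.02369809602
1 [ 0.6625  0.2637 -2.799 ] 13277.023643081977
[[-11.6934  33.2544]
 [ -4.3807  27.0982]
 [ 13.5284 -64.2072]
 [ 12.7724 -72.9071]
 [-13.5222  49.9509]
 [ -8.0588  42.2855]
 [-42.4561  45.6267]
 [-36.6143  42.8921]
 [ 22.259  -27.2257]
 [ 27.3239 -34.5671]]
-1 [0.6314 0.2557 0.2127] 17.98850803125913
-1 [0.6314 0.2557 0.2127] 17.988508031259332
-1 [0.6314 0.2557 0.2127] 17.988508031261492
-1 [0.6314 0.2557 0.2127] 17.988508031260622
[[-3.1652 -1.8999]
 [ 1.0043 -0.8267]
 [-1.1814 -0.4652]
 [-0.389   0.6062]
 [-1.2375 -0.0881]
 [-0.5847  0.9007]
 [-1.0371 -2.1561]
 [-0.5636 -1.8897]
 [-1.5427 -1.0932]
 [-1.5987  0.2994]]
blue [ 0.5633 -0.3419  0.11  ] [ 0.5613 -0.3511  0.11  ]
pink [ 0.5262 -0.2636  0.11  ] [ 0.5256 -0.2725  0.11  ]
brownfar [ 0.4502 -0.2557  0.11  ] [ 0.4469 -0.2653  0.11  ]
brownnear [ 0.6034 -0.2632  0.11  ] [ 0.6027 -0.272   0.11  ]
yellow [ 0.4356 -0.3295  0.11  ] [ 0.4333 -0.3387  0.11  ]
0.15
```

Request:
step_arm([
  [[0,0,7],[28,8,13],1],
  [[0,0,7],[28,8,13],1],
  [[0,0,7],[28,8,13],1],
  [[0,0,7],[28,8,13],1],
  [[0,0,7],[28,8,13],1],
  [[0,0,7],[28,8,13],1],
  [[0,0,7],[28,8,13],1],
  [[0,0,7],[28,8,13],1],
  [[0,0,7],[28,8,13],1],
  [[0,0,0],[0,0,0],1],
])

```text
time: 1.4
tcp_pos: [0.4809, -0.5072, 0.3492]
ee_rot: [[0.072, 0.997, -0.007], [0.997, -0.072, 0.002], [0.002, -0.007, -1.0]]
force: [-0.0, -0.2, -0.3]
gripper_width: 1.002
```

```bash
cat > look.py <<'E'
import sys,pickle
from h import *
st=status.state(); im=vision.camera("wrist")
n=sys.argv[1]; cv2.imwrite(f"pics/{n}.png",im[:,:,::-1]); pickle.dump(st,open(f"pics/{n}.pkl","wb"))
print(st["time"],st["tcp_pos"],st["joint_positions"],st["force"],st["gripper_width"]);print(st["ee_rot"])
E
python3 look.py w1
```

```text
1.4 [ 0.4809 -0.5072  0.3492] [ 0.9256  0.5084 -0.3102  0.9931  0.1525  1.6665  0.5945] [-0.0395 -0.2111 -0.3074] 1.0022050638265005
[[ 0.0717  0.9974 -0.0071]
 [ 0.9974 -0.0717  0.002 ]
 [ 0.0015 -0.0072 -1.    ]]
```

View pics/w1.png

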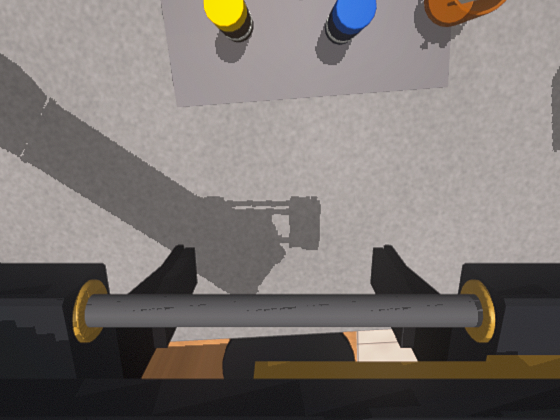

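Request:
step_arm([
  [[0,0,0],[10,27,0],1],
  [[0,0,0],[10,27,0],1],
  [[0,0,0],[10,27,0],1],
  [[0,0,0],[0,0,0],1],
  [[0,0,0],[0,0,0],1],
  [[0,0,0],[0,0,0],1],
  [[0,0,0],[0,0,0],1],
  [[0,0,0],[0,0,0],1],
  [[0,0,0],[0,0,0],1],
  [[0,0,0],[0,0,0],1],
])

```text
time: 2.7
tcp_pos: [0.5011, -0.4329, 0.3446]
ee_rot: [[0.097, 0.995, -0.016], [0.995, -0.097, 0.001], [-0.0, -0.016, -1.0]]
force: [0.0, -0.5, -0.3]
gripper_width: 1.001
```

```bash
python3 look.py w2
```

```text
2.7 [ 0.5011 -0.4329  0.3446] [ 0.8604  0.4236 -0.3361  1.1241  0.1437  1.6291  0.4609] [ 0.0076 -0.4773 -0.2717] 1.0007729253206459
[[ 0.0974  0.9951 -0.0162]
 [ 0.9952 -0.0974  0.0012]
 [-0.0003 -0.0163 -0.9999]]
```

View pics/w2.png

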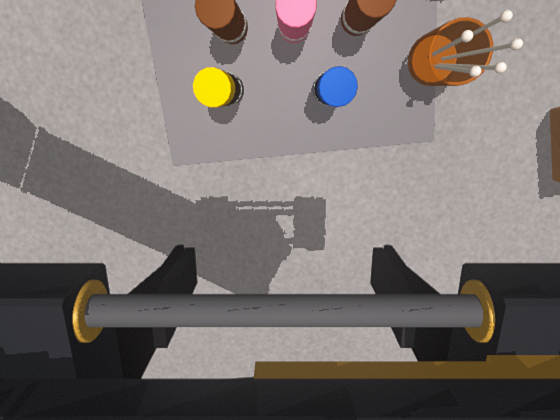

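```bash
cat >> h.py <<'E'
def wray(uv,z,st):
    c=CAL["wrist"];H=c["hand_eye"]
    d=np.array([(uv[0]-c["cx"])/c["fx"],(uv[1]-c["cy"])/c["fy"],1])
    d=st["ee_rot"]@(H[:3,:3]@d); o=st["tcp_pos"]+st["ee_rot"]@H[:3,3]
    return o+d*(z-o[2])/d[2]
E
python3 - <<'E'
from h import *
st=pickle.load(open("pics/w2.pkl","rb"))
for n,uv,z in [("blue",(338,87),.11),("yellow",(213,87),.11),("pink",(296,8),.11),("swab1",(475,70),.143),("swab2",(516,43),.143),("jar",(432,57),.08)]:
    P=wray(uv,z,st); print(n,P,"scene",proj("scene",P),"side",proj("side",P))
for q in [(0.6314,.2557,.2127)]:
    print("bin yellow bar ends", ray("scene",(188,197),.27),ray("scene",(262,214),.27))
E
```

```text
blue [ 0.5613 -0.349   0.11  ] scene [162.054  151.0324] side [385.0637 340.3233]
yellow [ 0.4344 -0.3365  0.11  ] scene [188.9216 120.7437] side [344.3993 367.964 ]
pink [ 0.5251 -0.273   0.11  ] scene [189.6158 152.7292] side [355.3799 324.8709]
swab1 [ 0.682  -0.3468  0.143 ] scene [135.0831 179.1472] side [423.0038 309.898 ]
swab2 [ 0.7169 -0.3275  0.143 ] scene [133.2493 192.1255] side [427.7173 295.4674]
jar [ 0.6664 -0.328   0.08  ] scene [150.458  186.0389] side [405.9789 309.2595]
bin yellow bar ends [ 0.6783 -0.132   0.27  ] [0.6261 0.051  0.27  ]
```

Request:
step_arm([
  [[0,0,2],[-8,50,5],1],
  [[0,0,2],[-8,50,5],1],
  [[0,0,2],[-8,50,5],1],
  [[0,0,2],[-8,50,5],1],
  [[0,0,2],[0,50,5],1],
  [[0,0,2],[0,50,5],1],
  [[0,0,2],[0,50,5],1],
  [[0,0,2],[0,50,5],1],
  [[0,0,2],[0,50,5],1],
  [[0,0,0],[0,50,5],1],
])

```text
time: 4.0
tcp_pos: [0.4649, 0.0799, 0.3954]
ee_rot: [[-0.22, 0.975, -0.014], [0.976, 0.22, -0.007], [-0.004, -0.015, -1.0]]
force: [1.3, -1.2, -0.4]
gripper_width: 1.001
```

Request:
step_arm([
  [[0,0,0],[0,40,2],1],
  [[0,0,0],[0,40,0],1],
  [[0,0,0],[0,35,0],1],
  [[0,0,0],[0,0,0],1],
  [[0,0,0],[0,0,0],1],
  [[0,0,0],[0,0,0],1],
  [[0,0,0],[0,0,0],1],
  [[0,0,0],[0,0,0],1],
  [[0,0,0],[0,0,0],1],
  [[0,0,0],[0,0,0],1],
])

```text
time: 5.25
tcp_pos: [0.4638, 0.1998, 0.3992]
ee_rot: [[-0.222, 0.975, -0.01], [0.975, 0.222, -0.008], [-0.006, -0.011, -1.0]]
force: [0.1, 0.6, 0.1]
gripper_width: 1.003
```

```bash
python3 look.py w3
```

```text
5.25 [0.4638 0.1998 0.3992] [ 0.319   0.1103 -0.887   1.4231  0.0874  1.6608 -0.3343] [0.0922 0.5564 0.1379] 1.0025179482738102
[[-0.2221  0.975  -0.0097]
 [ 0.975   0.222  -0.008 ]
 [-0.0056 -0.0112 -0.9999]]
```

View pics/w3.png

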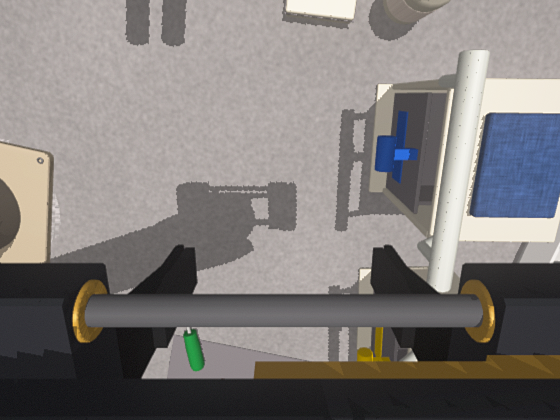

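```bash
python3 - <<'E'
import cv2
a=cv2.imread("pics/w3.png")
cv2.imwrite("pics/w3z.png",cv2.resize(a[30:300,340:540],None,fx=2.2*1.35*0.74*1.0,fy=2.2*1.35*0.74,interpolation=cv2.INTER_CUBIC))
E
```

```text
(no output)
```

View pics/w3z.png

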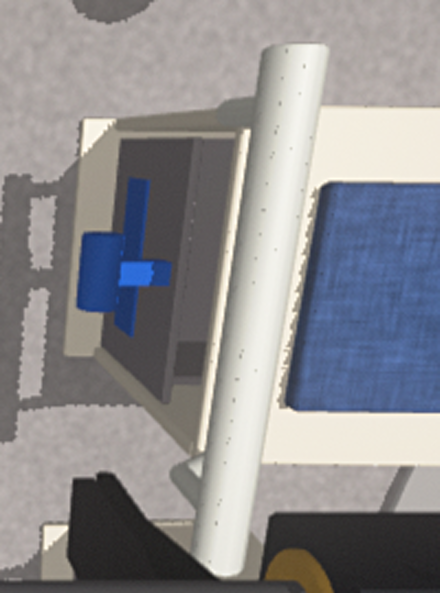

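```bash
cat > fit2.py <<'E'
from h import *
from scipy.optimize import least_squares
st=pickle.load(open("pics/w3.pkl","rb"))
W=lambda x,y:(x/2.1978+340,y/2.1978+30); D=lambda x,y:(x/5+210,y/5+95)
wp=[(W(294,46),(-.04,.095,.27)),(W(218,570),(-.04,-.095,.27)),(W(100,272),(-.06,0,.135))]
sp=[(D(303,33),(.105,.08,.203)),(D(518,195),(.105,-.08,.203)),(D(98,120),(-.04,.095,.27)),(D(375,330),(-.04,-.095,.27))]
T=lambda q,P:R(q[2])@np.array(P)+[q[0],q[1],0]
fw=lambda q:np.concatenate([wproj(T(q,P),st)-uv for uv,P in wp])
fs=lambda q:np.concatenate([proj("side",T(q,P))-uv for uv,P in sp])
for n,f in [("w",fw),("s",fs),("both",lambda q:np.r_[fw(q)*.6,fs(q)])]:
    r=least_squares(f,[.63,.25,.21]); print(n,r.x,r.fun.reshape(-1,2).tolist())
q=r.x
print("knob",T(q,(-.06,0,.135)))
E
python3 fit2.py
```

```text
w [0.6308 0.2533 0.222 ] [[0.06601638966265, 0.9927300900645548], [0.030672543616560688, -1.8006156714394024], [-0.13285358383291168, 0.39465469390606245]]
s [0.6319 0.251  0.2136] [[0.05155016912578958, -1.1094909404333038], [0.6293946535533905, -0.8205917377924834], [-0.3595577811139776, 0.10157439340090946], [-0.2690500033683634, 1.5337682647802637]]
both [0.6312 0.2525 0.2155] [[0.6242723202213142, 1.1808959844407412], [-0.3541252206862509, -0.6915171033032834], [-0.013683712776503399, 0.5024032125557255], [-0.5436274137612145, -1.34138954181077], [0.07678190663403939, -1.1385331195552055], [-0.931942876541882, -0.08895410620601751], [-0.7801449728836474, 1.2313274396269946]]
knob [0.5726 0.2396 0.135 ]
```

```bash
cat >> h.py <<'E'
from scipy.spatial.transform import Rotation as Ro
U0=np.array([.6310,.2528,0]);YAW=.218
u=np.array([np.cos(YAW),np.sin(YAW),0]);v=np.array([-np.sin(YAW),np.cos(YAW),0]);k=np.array([0,0,1.])
def tilt(deg,flip=True):
    t=np.radians(deg);s,c=np.sin(t),np.cos(t)
    z=u*s-k*c; x=(-u*c-k*s)*(1 if flip else -1); return np.c_[x,np.cross(z,x),z]
def uw(x,y,z): return U0+u*x+v*y+k*z
def go(Rt,p):
    st=status.state(); w=Ro.from_matrix(Rt@st["ee_rot"].T).as_rotvec(degrees=True)
    print("turn deg",w,"|",np.linalg.norm(w),"shift mm",(p-st["tcp_pos"])*1000, "t",st["time"])
def inunit(p): d=np.asarray(p)-U0; return np.array([d@u,d@v,d@k])
E
python3 - <<'E'
from h import *
go(tilt(0),uw(-.16,0,.36)); go(tilt(45),uw(-.125,0,.2))
E
```

```text
turn deg [ 0.7853 -0.0749 89.6578] | 89.66126113692374 shift mm [ 10.912   18.3326 -39.1943] t 5.3
turn deg [-25.8566 -42.0809  84.9216] | 98.23975309800413 shift mm [  45.0836   25.9023 -199.1943] t 5.3
```

Request:
step_arm([
  [[0,0,9],[0,2,-5],1],
  [[0,0,9],[0,2,-5],1],
  [[0,0,9],[0,2,-5],1],
  [[0,0,9],[0,2,-5],1],
  [[0,0,9],[0,2,-5],1],
  [[0,0,9],[0,2,-5],1],
  [[0,0,9],[0,2,-5],1],
  [[0,0,9],[0,2,-5],1],
  [[0,0,9],[0,2,0],1],
  [[0,0,9],[0,0,0],1],
])

```text
time: 6.55
tcp_pos: [0.4637, 0.2188, 0.3578]
ee_rot: [[-0.962, -0.272, 0.008], [-0.272, 0.962, -0.009], [-0.005, -0.01, -1.0]]
force: [0.1, -1.1, -0.3]
gripper_width: 1.0
```

```bash
python3 - <<'E'
from h import *
go(tilt(45),uw(-.125,0,.2)); print(status.state()["joint_positions"])
E
```

```text
turn deg [ 11.4774 -43.2221  -2.8968] | 44.81375609220942 shift mm [  45.2945    6.9159 -157.8474] t 6.55
[ 0.4092  0.1419 -1.0374  1.4998  0.1336  1.5682  1.2225]
```

Request:
step_arm([
  [[2,-7.5,-0.5],[0,1,-15],1],
  [[2,-7.5,-0.5],[0,1,-15],1],
  [[2,-7.5,-0.5],[0,1,-20],1],
  [[2,-7.5,-0.5],[5,1,-20],1],
  [[2,-7.5,-0.5],[10,1,-20],1],
  [[2,-7.5,-0.5],[10,1,-20],1],
  [[0,0,0],[10,1,-20],1],
  [[0,0,0],[10,0,-20],1],
  [[0,0,0],[0,0,0],1],
  [[0,0,0],[0,0,0],1],
])

```text
time: 7.8
tcp_pos: [0.5095, 0.2257, 0.2042]
ee_rot: [[-0.647, -0.221, 0.73], [-0.147, 0.975, 0.165], [-0.748, -0.001, -0.663]]
force: [-0.4, -0.8, -0.2]
gripper_width: 1.002
```

```bash
python3 - <<'E'
from h import *
print(status.state()["joint_positions"])
t=tilt(45); kn=uw(-.06,0,.135)
go(t,kn-.035*t[:,2]); go(t,kn+.006*t[:,2])
im=vision.camera("side");cv2.imwrite("pics/d4.png",cv2.resize(im[60:270,180:460,::-1],None,fx=2.7,fy=2.7))
E
python3 look.py w4
```

```text
[ 0.5842 -0.3946 -1.1058  2.3301 -0.2249  0.1934  1.3574]
turn deg [-0.7126  3.3706 -0.2836] | 3.4567177251027865 shift mm [ 38.7416   8.7869 -44.4417] t 7.8
turn deg [-0.7126  3.3706 -0.2836] | 3.4567177251027865 shift mm [ 67.0468  15.0571 -73.4331] t 7.8
7.85 [0.5095 0.2257 0.2042] [ 0.5838 -0.3947 -1.1056  2.3302 -0.2248  0.1933  1.3573] [ 0.5319 -0.2877 -0.6379] 0.9979766034859205
[[-0.6467 -0.2212  0.73  ]
 [-0.1472  0.9752  0.1651]
 [-0.7484 -0.0007 -0.6633]]
```

View pics/w4.png

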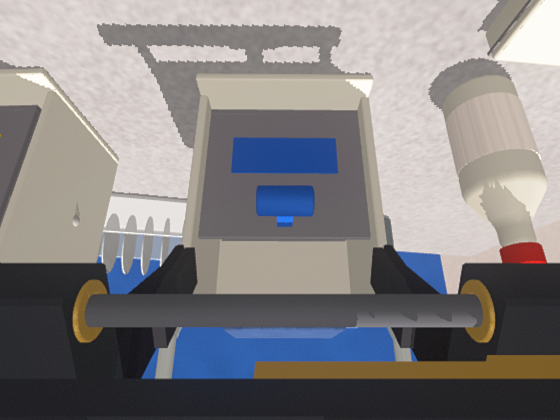

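View pics/d4.png

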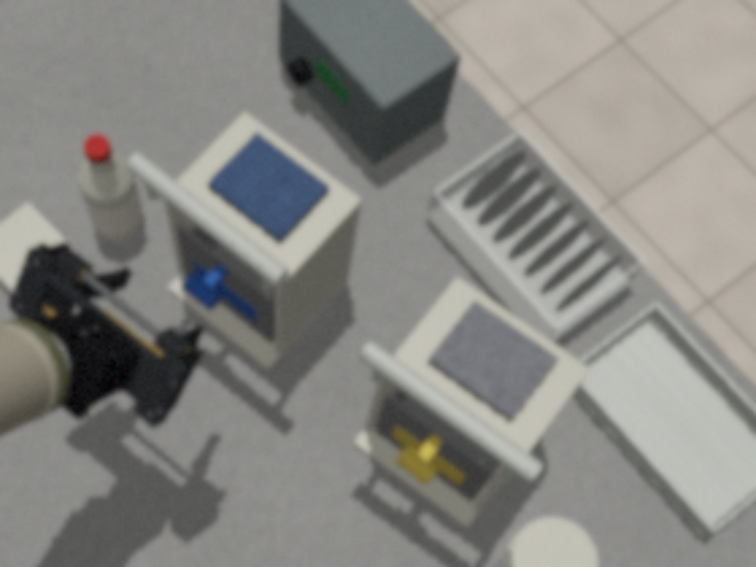

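```bash
python3 - <<'E'
from h import *
st=pickle.load(open("pics/w4.pkl","rb"))
for P in [(-.06,-.02,.135),(-.06,.02,.135),(-.06,0,.135)]: print(wproj(uw(*P),st))
print(wproj(uw(-.025,.08,0.203),st))
t=tilt(30); kn=uw(-.06,0,.135)
go(t,kn-.035*t[:,2]); go(t,kn+.006*t[:,2])
E
```

```text
[255.0507 201.2383]
[311.3423 201.3982]
[283.2069 201.3183]
[393.8073 307.6176]
turn deg [-3.9996 18.0311 -0.3056] | 18.47190104316911 shift mm [ 45.8579  10.2036 -38.9927] t 7.9
turn deg [-3.9996 18.0311 -0.3056] | 18.47190104316911 shift mm [ 65.8728  14.6373 -74.4997] t 7.9
```

Request:
step_arm([
  [[-1,4.5,0],[10,2,-9],1],
  [[-1,4.5,0],[12,3,-10],1],
  [[-1,4.5,0],[12,3,-10],1],
  [[-1,4.5,0],[12,3,-10],1],
  [[0,0,0],[0,0,0],1],
  [[0,0,0],[5,1.5,-8],1],
  [[0,0,0],[5,1,-9],1],
  [[0,0,0],[5,1,-9],1],
  [[0,0,0],[5,1,-9],1],
  [[0,0,0],[0,0,0],1],
])

```text
time: 9.15
tcp_pos: [0.5564, 0.2431, 0.1388]
ee_rot: [[-0.824, -0.233, 0.517], [-0.194, 0.972, 0.13], [-0.533, 0.007, -0.846]]
force: [0.3, -0.2, -0.3]
gripper_width: 1.0
```

```bash
python3 - <<'E'
from h import *
s=status.state();print(s["joint_positions"],s["force"])
t=tilt(30); kn=uw(-.06,0.001,.135)
go(t,kn+.006*t[:,2])
E
python3 look.py w5
```

```text
[ 0.5305  0.2031 -1.1712  2.0764  0.7389  0.555   0.667 ] [ 0.316  -0.2303 -0.3342]
turn deg [-0.8625  2.0337 -0.9819] | 2.41739484375441 shift mm [18.6889 -1.6328 -8.9627] t 9.15
9.15 [0.5564 0.2431 0.1388] [ 0.5305  0.2031 -1.1712  2.0764  0.7389  0.555   0.667 ] [ 0.316  -0.2303 -0.3342] 0.9997235579788042
[[-0.8239 -0.2331  0.5165]
 [-0.1938  0.9724  0.1296]
 [-0.5325  0.0067 -0.8464]]
```

View pics/w5.png

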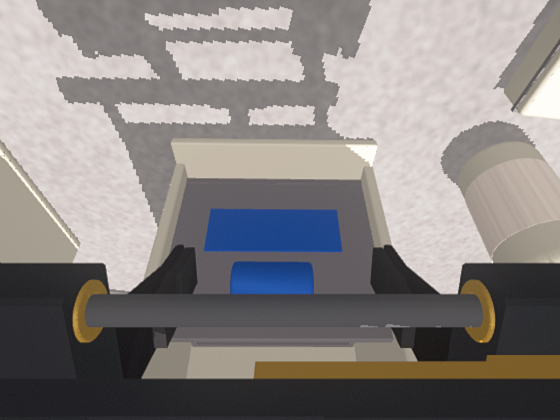

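```bash
python3 - <<'E'
from h import *
st=pickle.load(open("pics/w5.pkl","rb"))
for P in [(-.06,-.02,.135),(-.06,.02,.135),(-.06,0,.135)]: print(wproj(uw(*P),st))
E
```

```text
[230.0444 284.3332]
[309.261  284.5215]
[269.7307 284.4276]
```

Request:
step_arm([
  [[-0.4,1,-0.5],[6,-1,-3],1],
  [[-0.4,1,-0.5],[6,-1,-3],1],
  [[0,0,0],[6,-1,-3],1],
  [[0,0,0],[0,0,0],1],
  [[0,0,0],[0,0,0],1],
  [[0,0,0],[0,0,0],1],
  [[0,0,0],[0,0,0],1],
  [[0,0,0],[0,0,0],1],
  [[0,0,0],[0,0,0],1],
  [[0,0,0],[0,0,0],1],
])

```text
time: 10.45
tcp_pos: [0.5756, 0.2399, 0.1315]
ee_rot: [[-0.845, -0.215, 0.489], [-0.186, 0.977, 0.107], [-0.501, -0.0, -0.866]]
force: [0.4, 0.2, -0.1]
gripper_width: 1.001
```

```bash
python3 - <<'E'
from h import *
s=status.state();print(s["joint_positions"],s["force"])
t=tilt(30); kn=uw(-.06,0.001,.135)
go(t,kn+.006*t[:,2])
E
```

```text
[ 0.4734  0.2879 -1.1252  2.0145  0.7925  0.6289  0.6483] [ 0.3582  0.2082 -0.0752]
turn deg [0.006  0.0567 0.0985] | 0.11382882347504156 shift mm [-0.4828  1.5523 -1.7191] t 10.45
```

Request:
step_arm([
  [[0,0,0],[0,1,-1],-1],
  [[0,0,0],[0,0,0],-1],
  [[0,0,0],[0,0,0],-1],
  [[0,0,0],[0,0,0],-1],
  [[0,0,0],[0,0,0],-1],
  [[0,0,0],[0,0,0],-1],
  [[0,0,0],[0,0,0],-1],
  [[0,0,0],[0,0,0],-1],
  [[0,0,0],[0,0,0],-1],
  [[0,0,0],[0,0,0],-1],
])

```text
time: 11.7
tcp_pos: [0.5754, 0.2415, 0.1304]
ee_rot: [[-0.845, -0.215, 0.489], [-0.186, 0.977, 0.108], [-0.501, 0.0, -0.865]]
force: [0.4, 1.5, -1.9]
gripper_width: 0.458
```

Request:
step_arm([
  [[0,0,0],[-6,-1.3,-3.6],-1],
  [[0,0,0],[-6,-1.3,-3.8],-1],
  [[0,0,0],[-6,-1.3,-4],-1],
  [[0,0,0],[-6,-1.3,-4.3],-1],
  [[0,1,0],[-5.5,-1.2,-4.6],-1],
  [[0,1,0],[-5,-1.1,-5],-1],
  [[0,1,0],[-5,-1,-5.2],-1],
  [[0,1,0],[-4.5,-1,-5.5],-1],
  [[0,1,0],[-4,-0.9,-5.8],-1],
  [[0,1,0],[-4,-0.8,-6],-1],
])

```text
time: 12.95
tcp_pos: [0.5473, 0.2356, 0.1059]
ee_rot: [[-0.872, -0.215, 0.44], [-0.179, 0.976, 0.123], [-0.456, 0.029, -0.889]]
force: [-14.0, -6.3, 19.2]
gripper_width: 0.454
```

```bash
cat > knob.py <<'E'
from h import *
s=status.state();print(s["time"],s["joint_positions"],s["force"],s["gripper_width"])
print("tilt",np.degrees(np.arccos(-s["ee_rot"][2,2])))
p=inunit(s["tcp_pos"]-.006*s["ee_rot"][:,2]); print("knob unit",p)
r=np.array([p[0],p[2]-.03]); print("R",np.hypot(*r),"bin ang", np.arctan2(-r[0],r[1])-np.arctan2(.06,.105))
E
python3 knob.py
```

```text
12.95 [ 0.5097  0.2928 -1.1502  2.0629  0.7435  0.6067  0.6705] [-13.9802  -6.3387  19.2178] 0.4542036065350375
tilt 27.196328173687228
knob unit [-0.0882  0.0012  0.1112]
R 0.11986096854372101 bin ang 0.3074412154933629
```

Request:
step_arm([
  [[0,0,0],[-6,-1.2,-5],-1],
  [[0,0.5,0],[-6,-1.2,-6],-1],
  [[0,0.5,0],[-6,-1.2,-6],-1],
  [[0,0.5,0],[-5.5,-1.2,-6.5],-1],
  [[0,0.5,0],[-5,-1.1,-6.5],-1],
  [[0,0,0],[-5,-1.1,-6.5],-1],
  [[0,0,0],[-5,-1,-7],-1],
  [[0,0,0],[-4.5,-1,-7],-1],
  [[0,0,0],[0,0,0],-1],
  [[0,0,0],[0,0,0],-1],
])

```text
time: 14.2
tcp_pos: [0.5253, 0.2309, 0.0733]
ee_rot: [[-0.868, -0.216, 0.448], [-0.174, 0.976, 0.135], [-0.466, 0.039, -0.884]]
force: [1.8, 2.0, -3.3]
gripper_width: 0.454
```

```bash
python3 knob.py
```

```text
14.2 [ 0.4666  0.2799 -1.0988  2.1496  0.8251  0.5149  0.5617] [ 1.762   1.9526 -3.2638] 0.453714941488987
tilt 27.880345813064803
knob unit [-0.1108  0.0013  0.0786]
R 0.12092820253841377 bin ang 0.6384318315376533
```

Request:
step_arm([
  [[0,0,0],[-1,0,-4],-1],
  [[0,0,0],[-1,0,-4],-1],
  [[0,0,0],[0,0,0],1],
  [[0,0,0],[0,0,0],1],
  [[0,0,0],[0,0,0],1],
  [[0,0,0],[0,0,0],1],
  [[0,0,0],[-8,-2,16],1],
  [[0,0,0],[-10,-3,20],1],
  [[0,0,0],[-10,-3,20],1],
  [[0,0,0],[-10,-3,20],1],
])

```text
time: 15.45
tcp_pos: [0.4885, 0.2184, 0.1352]
ee_rot: [[-0.87, -0.213, 0.444], [-0.175, 0.976, 0.127], [-0.461, 0.033, -0.887]]
force: [-0.9, -2.2, -0.5]
gripper_width: 1.001
```

```bash
python3 look.py w6; python3 - <<'E'
from h import *
im=vision.camera("side");cv2.imwrite("pics/d6.png",cv2.resize(im[60:270,180:460,::-1],None,fx=2.7,fy=2.7))
st=pickle.load(open("pics/w6.pkl","rb"))
for a in (.5,.55,.6,.65):
    x=-.06*np.cos(a)-.105*np.sin(a); z=.03+.105*np.cos(a)-.06*np.sin(a); print(a,wproj(uw(x,-.02,z),st),wproj(uw(x,.02,z),st))
    x=-.025*np.cos(a)-.12*np.sin(a); z=.03+.12*np.cos(a)-.025*np.sin(a); print("panel",wproj(uw(x,0,z),st))
E
```

```text
15.45 [0.4885 0.2184 0.1352] [ 0.831  -0.0782 -1.3502  2.1729  0.0843  0.5217  1.178 ] [-0.9355 -2.218  -0.4753] 1.000783786570535
[[-0.8702 -0.2133  0.4441]
 [-0.1746  0.9764  0.1269]
 [-0.4607  0.0329 -0.8869]]
0.5 [254.3057 261.3542] [317.2331 259.5694]
panel [287.578  322.4019]
0.55 [254.2259 251.8408] [316.7142 250.1047]
panel [287.346  312.6828]
0.6 [254.1773 242.5505] [316.1553 240.8636]
panel [287.0973 302.7977]
0.65 [254.1594 233.5349] [315.5608 231.8975]
panel [286.8334 292.8118]
```

View pics/w6.png

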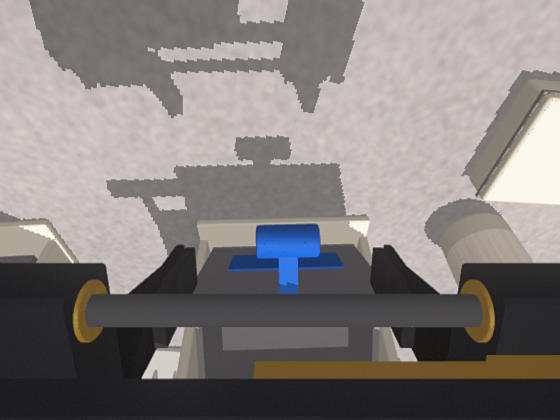

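View pics/d6.png

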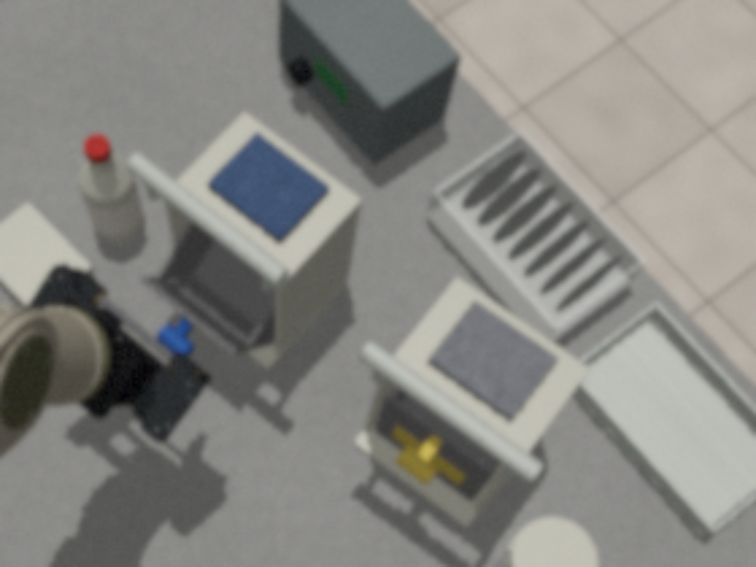

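Request:
step_arm([
  [[0,0,0],[-8,-3,20],1],
  [[-1,4.5,0],[-5,-10,25],1],
  [[-1,4.5,0],[-5,-15,25],1],
  [[-1,4.5,0],[-2,-20,25],1],
  [[-1,4.5,0],[0,-20,25],1],
  [[-1,4.5,-4],[0,-25,25],1],
  [[-1,4.5,-6],[0,-30,25],1],
  [[0,0,-8],[0,-30,20],1],
  [[0,0,-8],[0,-30,20],1],
  [[0,0,-8],[0,-35,10],1],
])

```text
time: 16.8
tcp_pos: [0.4724, -0.0264, 0.352]
ee_rot: [[-0.908, 0.418, -0.037], [0.419, 0.908, -0.029], [0.021, -0.042, -0.999]]
force: [0.0, -0.0, -0.3]
gripper_width: 0.996
```

```bash
cat > can.py <<'E'
from h import *
s=status.state();print(s["time"],s["tcp_pos"],s["joint_positions"],s["force"],s["gripper_width"]);print(s["ee_rot"])
x=np.array([0,1,0.]);z=-k
go(np.c_[x,np.cross(z,x),z],np.array([.561,-.350,.2]))
E
python3 can.py
```

```text
16.8 [ 0.4724 -0.0264  0.352 ] [ 0.8988  0.0423 -0.9714  1.5737  0.0613  1.5832  1.0655] [ 0.0285 -0.0152 -0.301 ] 0.996293568016038
[[-0.9077  0.4179 -0.037 ]
 [ 0.419   0.9075 -0.0292]
 [ 0.0214 -0.042  -0.9989]]
turn deg [  0.2797  -2.8416 -65.2368] | 65.2992252571326 shift mm [  88.6333 -323.6388 -151.991 ] t 16.8
```

Request:
step_arm([
  [[0,0,-8],[9,-38,0],1],
  [[0,0,-8],[9,-38,0],1],
  [[0,-1,-8],[9,-38,0],1],
  [[0,0,-8],[9,-38,0],1],
  [[0,0,-8],[9,-38,-5],1],
  [[0,-1,-8],[9,-38,-10],1],
  [[0,0,-8],[9,-38,-15],1],
  [[0,0,-8],[9,-38,-20],1],
  [[0,0,0],[9,-20,-25],1],
  [[0,0,0],[0,0,-25],1],
])

```text
time: 18.05
tcp_pos: [0.5544, -0.3927, 0.2261]
ee_rot: [[0.079, 0.994, -0.077], [0.996, -0.082, -0.043], [-0.049, -0.074, -0.996]]
force: [0.0, 0.4, -0.0]
gripper_width: 0.999
```

```bash
python3 can.py; python3 look.py w7
```

```text
18.05 [ 0.5544 -0.3927  0.2261] [ 0.906   0.5579 -0.6095  1.2397  0.3769  1.4954  0.2403] [ 0.0034  0.3883 -0.0154] 0.9993908190997376
[[ 0.0787  0.9939 -0.0775]
 [ 0.9957 -0.0822 -0.0432]
 [-0.0493 -0.0737 -0.9961]]
turn deg [ 2.6553 -4.3424  4.6229] | 6.8759095821010785 shift mm [  6.6233  42.6811 -26.1087] t 18.05
18.05 [ 0.5544 -0.3927  0.2261] [ 0.906   0.5579 -0.6095  1.2397  0.3769  1.4954  0.2403] [ 0.0034  0.3883 -0.0154] 0.9993908190997376
[[ 0.0787  0.9939 -0.0775]
 [ 0.9957 -0.0822 -0.0432]
 [-0.0493 -0.0737 -0.9961]]
```

View pics/w7.png

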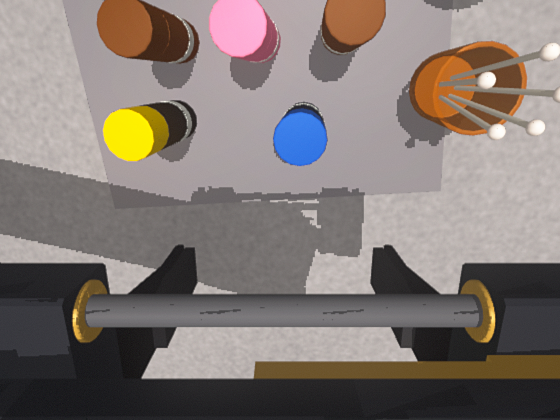

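```bash
python3 - <<'E'
from h import *
st=pickle.load(open("pics/w7.pkl","rb"))
for n,uv in [("blue",(300,139)),("yellow",(135,134)),("pink",(239,26))]: print(n,wray(uv,.11,st))
E
```

```text
blue [ 0.5616 -0.3481  0.11  ]
yellow [ 0.4387 -0.3357  0.11  ]
pink [ 0.5262 -0.2705  0.11  ]
```

Request:
step_arm([
  [[1,-2,2],[2,15,-9],1],
  [[1,-1.5,2],[2,14,-9],1],
  [[0.7,-1,0.6],[2,13,-8],1],
  [[0,0,0],[0,0,0],1],
  [[0,0,0],[0,0,0],1],
  [[0,0,0],[0,0,0],1],
  [[0,0,0],[0,0,0],1],
  [[0,0,0],[0,0,0],1],
  [[0,0,0],[0,0,0],1],
  [[0,0,0],[0,0,0],1],
])

```text
time: 19.35
tcp_pos: [0.5581, -0.3546, 0.1883]
ee_rot: [[0.009, 1.0, -0.016], [1.0, -0.009, -0.013], [-0.013, -0.016, -1.0]]
force: [0.2, 0.4, 0.2]
gripper_width: 1.0
```

```bash
python3 can.py
```

```text
19.35 [ 0.5581 -0.3546  0.1883] [ 0.9437  0.5223 -0.6507  1.3809  0.3323  1.3542  0.2739] [0.1708 0.3613 0.1888] 0.999586550646941
[[ 0.009   0.9998 -0.0157]
 [ 0.9999 -0.0092 -0.0126]
 [-0.0127 -0.0156 -0.9998]]
turn deg [ 0.724  -0.8979  0.5224] | 1.266271986533059 shift mm [ 2.8734  4.5575 11.7382] t 19.35
```

Request:
step_arm([
  [[0.7,-0.9,0.5],[2,3,-10],1],
  [[0,0,0],[1.4,2.6,-14],1],
  [[0,0,0],[0,0,-14],1],
  [[0,0,0],[0,0,-14],1],
  [[0,0,0],[0,0,-14],1],
  [[0,0,0],[0,0,-14],1],
  [[0,0,0],[0,0,-14],1],
  [[0,0,0],[0,0,-3],1],
  [[0,0,0],[0,0,0],1],
  [[0,0,0],[0,0,0],1],
])

```text
time: 20.6
tcp_pos: [0.5611, -0.3482, 0.0831]
ee_rot: [[-0.0, 1.0, -0.0], [1.0, 0.0, 0.002], [0.002, -0.0, -1.0]]
force: [0.6, -0.1, 0.4]
gripper_width: 1.001
```

```bash
python3 can.py;python3 look.py w8
```

```text
20.6 [ 0.5611 -0.3482  0.0831] [ 0.9389  0.6071 -0.6301  1.495   0.3735  1.1627  0.2449] [ 0.6267 -0.1352  0.4346] 1.0007340324723744
[[-0.0003  1.     -0.0003]
 [ 1.      0.0003  0.0015]
 [ 0.0015 -0.0003 -1.    ]]
turn deg [-0.0887 -0.019  -0.0163] | 0.09221133552804972 shift mm [ -0.1064  -1.7883 116.9224] t 20.6
20.6 [ 0.5611 -0.3482  0.0831] [ 0.9389  0.6071 -0.6301  1.495   0.3735  1.1627  0.2449] [ 0.6267 -0.1352  0.4346] 1.0007340324723744
[[-0.0003  1.     -0.0003]
 [ 1.      0.0003  0.0015]
 [ 0.0015 -0.0003 -1.    ]]
```

View pics/w8.png

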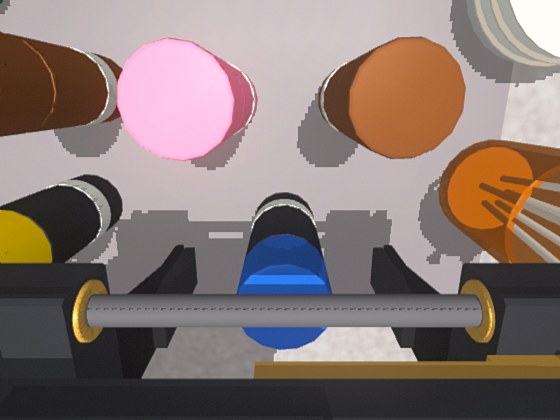

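Request:
step_arm([
  [[0,0,0],[0,-0.5,6],1],
  [[0,0,0],[0,0,1],1],
  [[0,0,0],[0,0,0],-1],
  [[0,0,0],[0,0,0],-1],
  [[0,0,0],[0,0,0],-1],
  [[0,0,0],[0,0,0],-1],
  [[0,0,0],[0,0,0],-1],
  [[0,0,0],[0,0,0],-1],
  [[0,0,0],[0,0,0],-1],
  [[0,0,0],[0,0,0],-1],
])

```text
time: 21.9
tcp_pos: [0.5616, -0.349, 0.0917]
ee_rot: [[-0.0, 1.0, 0.001], [1.0, 0.0, 0.001], [0.001, 0.001, -1.0]]
force: [0.0, 0.5, 0.5]
gripper_width: 0.449
```

Request:
step_arm([
  [[0,0,0],[0,0,15],-1],
  [[0,0,0],[0,0,30],-1],
  [[0,0,0],[0,0,40],-1],
  [[0,0,0],[0,0,40],-1],
  [[0,0,0],[-5,5,40],-1],
  [[0,0,0],[-10,10,40],-1],
  [[0,0,0],[-15,20,40],-1],
  [[0,0,2],[-15,30,30],-1],
  [[0,0,4],[-15,40,20],-1],
  [[0,0,5],[-15,45,10],-1],
])

```text
time: 23.15
tcp_pos: [0.4817, -0.1948, 0.4119]
ee_rot: [[-0.194, 0.981, 0.001], [0.981, 0.194, 0.001], [0.001, 0.001, -1.0]]
force: [1.0, 1.0, -1.8]
gripper_width: 0.456
```

```bash
python3 - <<'E'
from h import *
s=status.state();print(s["joint_positions"],s["force"],s["gripper_width"])
go(tilt(0),uw(-.18,0,.40))
E
```

```text
[ 1.009   0.1286 -0.7916  1.3738  0.0907  1.6758  0.4265] [ 0.9559  1.0434 -1.7786] 0.45619651102051856
turn deg [-0.0906  0.0075 91.2952] | 91.29525403676871 shift mm [-26.3916 408.6856 -11.8719] t 23.15
```

Request:
step_arm([
  [[0,0,9],[-3,38,0],-1],
  [[0,0,9],[-3,40,0],-1],
  [[0,0,9],[-3,40,0],-1],
  [[0,0,9],[-3,40,0],-1],
  [[0,0,9],[-3,40,0],-1],
  [[0,0,9],[-3,40,0],-1],
  [[0,0,9],[-3,40,0],-1],
  [[0,0,9],[-3,40,0],-1],
  [[0,0,9],[0,40,0],-1],
  [[0,0,9],[0,38,0],-1],
])

```text
time: 24.4
tcp_pos: [0.4509, 0.2198, 0.4218]
ee_rot: [[-0.968, -0.25, 0.015], [-0.25, 0.968, -0.002], [-0.014, -0.006, -1.0]]
force: [0.8, -0.3, -2.0]
gripper_width: 0.45
```

```bash
cat > ins.py <<'E'
from h import *
import sys
s=status.state();print(s["joint_positions"],s["force"],s["gripper_width"],s["tcp_pos"])
A=.6
ex=u*np.cos(A)+k*np.sin(A); ez=-u*np.sin(A)+k*np.cos(A); pv=uw(0,.001,.03)
T=tilt(np.degrees(A))
# can pose in bin frame now: bottom 92mm ahead of TCP
b=s["tcp_pos"]+.092*s["ee_rot"][:,2]; d=b-pv; print("can bottom in bin: x %.1f y %.1f z %.1f"%tuple(1000*np.array([d@ex,d@v,d@ez])),"axis ang to bin z",np.degrees(np.arccos(-s["ee_rot"][:,2]@ez)))
bx=float(sys.argv[1])/1000; bz=float(sys.argv[2])/1000
p=pv+ex*bx+ez*(bz+.092); print("tgt tcp",p, "unit",inunit(p)); go(T,p)
E
python3 ins.py 15 150
```

```text
[ 0.5674  0.1457 -1.2348  1.3906  0.1493  1.6903  1.1794] [ 0.7997 -0.269  -2.0242] 0.45038359175045267 [0.4509 0.2198 0.4218]
can bottom in bin: x 19.4 y 5.3 z 350.0 axis ang to bin z 33.5505393922334
tgt tcp [0.5095 0.2269 0.2382] unit [-0.1243  0.001   0.2382]
turn deg [  8.1308 -32.5631  -1.8595] | 33.61436236476855 shift mm [  58.5527    7.0629 -183.6112] t 24.4
```

Request:
step_arm([
  [[1,-4.1,-0.2],[4,0.8,-20],-1],
  [[1,-4.1,-0.2],[6,0.8,-22],-1],
  [[1,-4.1,-0.2],[8,0.8,-23],-1],
  [[1,-4.1,-0.2],[8,0.8,-23],-1],
  [[1,-4.1,-0.2],[8,0.9,-23],-1],
  [[1,-4.1,-0.2],[8,1,-23],-1],
  [[1,-4.1,-0.2],[8,1,-23],-1],
  [[1,-4.1,-0.2],[8,1,-23],-1],
  [[0,0,0],[0,0,0],-1],
  [[0,0,0],[0,0,0],-1],
])

```text
time: 25.65
tcp_pos: [0.5036, 0.2385, 0.24]
ee_rot: [[-0.788, -0.244, 0.565], [-0.21, 0.97, 0.125], [-0.579, -0.02, -0.815]]
force: [0.2, 0.8, -1.9]
gripper_width: 0.457
```

```bash
python3 ins.py 10 60; python3 look.py w9;  python3 - <<'E'
from h import *
im=vision.camera("side");cv2.imwrite("pics/d9.png",cv2.resize(im[60:270,180:460,::-1],None,fx=2.7,fy=2.7))
E
```

```text
[ 0.6639 -0.3616 -1.1122  2.1051 -0.262   0.6077  1.4717] [ 0.1569  0.8171 -1.8694] 0.4565180218417192 [0.5036 0.2385 0.24  ]
can bottom in bin: x 15.0 y 12.6 z 153.3 axis ang to bin z 1.0174766524713585
tgt tcp [0.555  0.237  0.1611] unit [-0.0776  0.001   0.1611]
turn deg [ 0.8902  1.2393 -1.6455] | 2.244121379541269 shift mm [ 51.4277  -1.5374 -78.9475] t 25.65
25.65 [0.5036 0.2385 0.24  ] [ 0.6639 -0.3616 -1.1122  2.1051 -0.262   0.6077  1.4717] [ 0.1569  0.8171 -1.8694] 0.4565180218417192
[[-0.7878 -0.244   0.5655]
 [-0.2103  0.9696  0.1254]
 [-0.5789 -0.0201 -0.8152]]
```

View pics/w9.png

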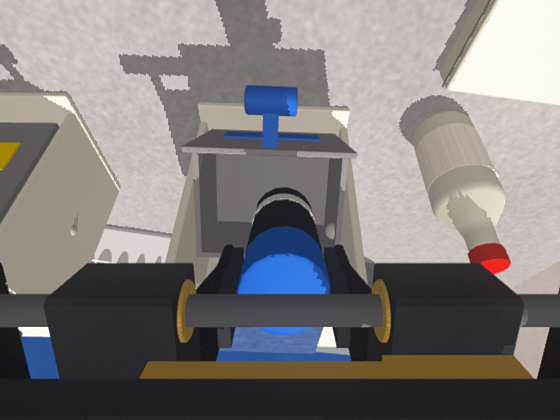

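View pics/d9.png

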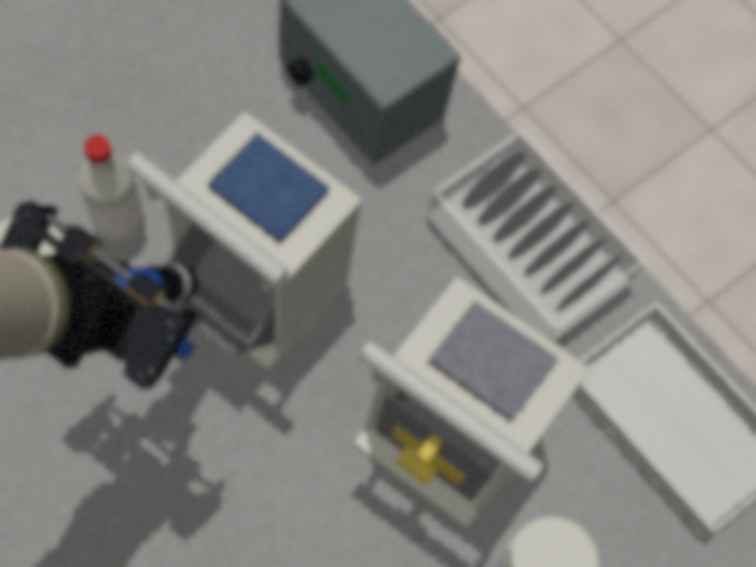

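Request:
step_arm([
  [[0.5,0.7,-0.9],[2,-6,-4],-1],
  [[0.4,0.5,-0.7],[2,-6,-4],-1],
  [[0,0,0],[6,1.3,-10],-1],
  [[0,0,0],[7,1.6,-10],-1],
  [[0,0,0],[7,1.6,-10],-1],
  [[0,0,0],[7,1.6,-10],-1],
  [[0,0,0],[7,1.6,-10],-1],
  [[0,0,0],[7,1.6,-11],-1],
  [[0,0,0],[0,0,0],-1],
  [[0,0,0],[0,0,0],-1],
])

```text
time: 27.0
tcp_pos: [0.5453, 0.2272, 0.1761]
ee_rot: [[-0.817, -0.203, 0.54], [-0.165, 0.979, 0.118], [-0.553, 0.008, -0.833]]
force: [-0.4, 0.4, -1.7]
gripper_width: 0.451
```

```bash
python3 ins.py 5 4
```

```text
[ 0.8831  0.0471 -1.449   2.0895  0.4664  0.5319  0.8779] [-0.3597  0.3978 -1.7185] 0.4505284895386936 [0.5453 0.2272 0.1761]
can bottom in bin: x 7.5 y -7.6 z 79.0 axis ang to bin z 0.8341021290759971
tgt tcp [0.5819 0.2429 0.1121] unit [-0.0501  0.001   0.1121]
turn deg [-0.2526 -0.9073  0.7709] | 1.2170939862692565 shift mm [ 36.5993  15.7366 -64.0608] t 27.0
```

Request:
step_arm([
  [[0,0,0],[3,3,-5],-1],
  [[-0.1,-0.4,0.4],[4,3,-7],-1],
  [[-0.1,-0.4,0.4],[4,2,-7],-1],
  [[0,0,0],[4,1.5,-7],-1],
  [[0,0,0],[4,1,-7],-1],
  [[0,0,0],[0,0,0],-1],
  [[0,0,0],[0,0,0],-1],
  [[0,0,0],[0,0,0],-1],
  [[0,0,0],[0,0,0],-1],
  [[0,0,0],[0,0,0],-1],
])

```text
time: 28.25
tcp_pos: [0.5649, 0.2355, 0.1488]
ee_rot: [[-0.805, -0.21, 0.555], [-0.174, 0.978, 0.117], [-0.567, -0.003, -0.824]]
force: [-0.1, -0.9, -2.2]
gripper_width: 0.453
```

```bash
python3 ins.py 4 4
```

```text
[ 0.6055  0.2022 -1.2447  2.0855  0.8263  0.5531  0.5825] [-0.069  -0.9162 -2.2319] 0.45341406345451646 [0.5649 0.2355 0.1488]
can bottom in bin: x 11.0 y -4.1 z 44.6 axis ang to bin z 0.3717431026967173
tgt tcp [0.5811 0.2428 0.1115] unit [-0.0509  0.001   0.1115]
turn deg [0.1141 0.1904 0.3702] | 0.4316390706639253 shift mm [ 16.2244   7.2178 -37.3213] t 28.25
```

Request:
step_arm([
  [[0,0,0],[2,1,-5],-1],
  [[0,0,0],[3,1.2,-7],-1],
  [[0,0,0],[3,1.2,-7],-1],
  [[0,0,0],[3,1.2,-7],-1],
  [[0,0,0],[3,1.2,-6],-1],
  [[0,0,0],[2,1,-5],-1],
  [[0,0,0],[0,0,0],-1],
  [[0,0,0],[0,0,0],-1],
  [[0,0,0],[0,0,0],-1],
  [[0,0,0],[0,0,0],-1],
])

```text
time: 29.5
tcp_pos: [0.5818, 0.2427, 0.1088]
ee_rot: [[-0.806, -0.209, 0.554], [-0.174, 0.978, 0.117], [-0.566, -0.002, -0.824]]
force: [-0.4, -0.3, -2.1]
gripper_width: 0.454
```

```bash
python3 ins.py 2 0
```

```text
[ 0.4299  0.3203 -1.0948  2.0781  1.0575  0.556   0.3909] [-0.4353 -0.3411 -2.0688] 0.453674950404603 [0.5818 0.2427 0.1088]
can bottom in bin: x 3.2 y -0.7 z 1.4 axis ang to bin z 0.3362093528179421
tgt tcp [0.5817 0.2429 0.1071] unit [-0.0503  0.001   0.1071]
turn deg [0.0889 0.1268 0.3989] | 0.42793979022054063 shift mm [-0.1217  0.2067 -1.7772] t 29.5
```

Request:
step_arm([
  [[0,0,0],[0.6,0.1,-1.6],-1],
  [[0,0,0],[0.6,0.1,-1.6],-1],
  [[0,0,0],[0,0,0],-1],
  [[0,0,0],[0,0,0],-1],
  [[0,0,0],[0,0,0],-1],
  [[0,0,0],[0,0,0],-1],
  [[0,0,0],[0,0,0],-1],
  [[0,0,0],[0,0,0],-1],
  [[0,0,0],[0,0,0],-1],
  [[0,0,0],[0,0,0],-1],
])

```text
time: 30.75
tcp_pos: [0.5845, 0.2433, 0.1086]
ee_rot: [[-0.803, -0.209, 0.559], [-0.175, 0.978, 0.115], [-0.57, -0.005, -0.821]]
force: [-1.4, -1.0, 0.5]
gripper_width: 0.451
```

```bash
python3 ins.py 2 0; python3 look.py w10
```

```text
[ 0.419   0.3243 -1.0855  2.0756  1.0741  0.5572  0.3775] [-1.4316 -1.0428  0.5402] 0.45129624972220417 [0.5845 0.2433 0.1086]
can bottom in bin: x 5.8 y -1.0 z -0.3 axis ang to bin z 0.6164060156061413
tgt tcp [0.5817 0.2429 0.1071] unit [-0.0503  0.001   0.1071]
turn deg [0.197  0.4436 0.4233] | 0.644031812952164 shift mm [-2.8124 -0.356  -1.5364] t 30.75
30.75 [0.5845 0.2433 0.1086] [ 0.419   0.3243 -1.0855  2.0756  1.0741  0.5572  0.3775] [-1.4316 -1.0428  0.5402] 0.45129624972220417
[[-0.8027 -0.209   0.5585]
 [-0.1745  0.9779  0.1152]
 [-0.5703 -0.005  -0.8214]]
```

View pics/w10.png

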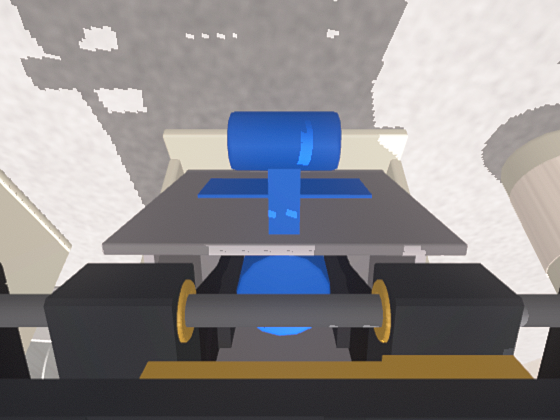

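Request:
step_arm([
  [[0,0,0],[-1.6,-0.3,-1],-1],
  [[0,0,0],[-1.6,-0.3,-1],-1],
  [[0,0,0],[0,0,0],-1],
  [[0,0,0],[0,0,0],0],
  [[0,0,0],[0,0,0],0.4],
  [[0,0,0],[0,0,0],0.4],
  [[0,0,0],[0,0,0],0.4],
  [[0,0,0],[0,0,0],0.4],
  [[0,0,0],[0,0,0],0.4],
  [[0,0,0],[0,0,0],0.4],
])

```text
time: 32.05
tcp_pos: [0.5815, 0.243, 0.1069]
ee_rot: [[-0.802, -0.209, 0.559], [-0.174, 0.978, 0.116], [-0.571, -0.004, -0.821]]
force: [-0.2, 0.2, -0.6]
gripper_width: 0.704
```

```bash
python3 ins.py 2 100; python3 look.py w11
```

```text
[ 0.4184  0.3191 -1.0849  2.0842  1.0787  0.5512  0.3678] [-0.1806  0.2139 -0.5874] 0.7044326622167363 [0.5815 0.243  0.1069]
can bottom in bin: x 2.5 y -0.6 z -0.0 axis ang to bin z 0.627907305614688
tgt tcp [0.5265 0.2307 0.1896] unit [-0.1068  0.001   0.1896]
turn deg [0.1552 0.4918 0.4047] | 0.6555576562771168 shift mm [-54.9411 -12.274   82.6699] t 32.05
32.05 [0.5815 0.243  0.1069] [ 0.4184  0.3191 -1.0849  2.0842  1.0787  0.5512  0.3678] [-0.1806  0.2139 -0.5874] 0.7044326622167363
[[-0.8022 -0.2094  0.5592]
 [-0.1744  0.9778  0.116 ]
 [-0.5711 -0.0045 -0.8209]]
```

View pics/w11.png

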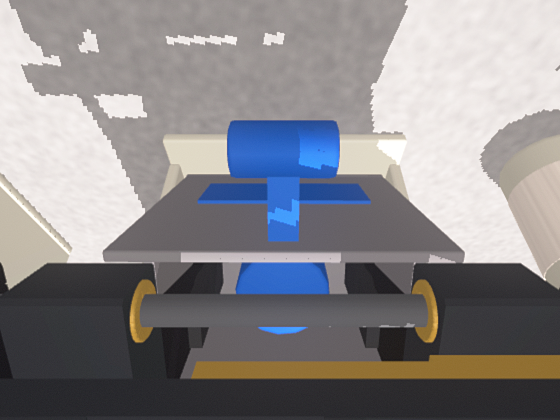

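Request:
step_arm([
  [[0,0,0],[-4,-0.8,6],0.4],
  [[0,0,0],[-5,-1,7.5],0.4],
  [[0,0,0],[-5,-1,7.5],0.4],
  [[0,0,0],[-5,-1,7.5],0.4],
  [[0,0,0],[-5,-1,7.5],0.4],
  [[0,0,0],[-5,-1,7.5],0.4],
  [[0,0,0],[-5,-1,7.5],0.4],
  [[0,0,0],[0,0,0],0.4],
  [[0,0,0],[0,0,0],0.4],
  [[0,0,0],[0,0,0],0.4],
])

```text
time: 33.35
tcp_pos: [0.5449, 0.2365, 0.1607]
ee_rot: [[-0.801, -0.211, 0.56], [-0.177, 0.977, 0.115], [-0.572, -0.008, -0.821]]
force: [0.1, 0.1, -0.2]
gripper_width: 0.7
```

```bash
cat >> ins.py <<'E'
kn=pv-.06*ex+.105*ez
t=tilt(28); print("KNOB pre/at (tilt28)"); go(t,kn-.035*t[:,2]); go(t,kn+.006*t[:,2])
E
python3 ins.py 2 60; python3 look.py w12
```

```text
[ 0.7054  0.098  -1.3303  2.1148  0.6735  0.5221  0.6795] [ 0.1004  0.0956 -0.1872] 0.6997314301312568 [0.5449 0.2365 0.1607]
can bottom in bin: x 2.3 y 0.9 z 65.3 axis ang to bin z 0.7172876304292429
tgt tcp [0.5486 0.2356 0.1566] unit [-0.0842  0.001   0.1566]
turn deg [0.3187 0.5631 0.3098] | 0.7173755289114624 shift mm [ 3.7213 -0.9508 -4.1122] t 33.35
KNOB pre/at (tilt28)
turn deg [-1.0442  6.7933  0.2854] | 6.878966467575403 shift mm [-36.3709  -9.8321 -47.0076] t 33.35
turn deg [-1.0442  6.7933  0.2854] | 6.878966467575403 shift mm [-17.5781  -5.6691 -83.2085] t 33.35
33.35 [0.5449 0.2365 0.1607] [ 0.7054  0.098  -1.3303  2.1148  0.6735  0.5221  0.6795] [ 0.1004  0.0956 -0.1872] 0.6997314301312568
[[-0.8012 -0.211   0.56  ]
 [-0.1773  0.9775  0.1145]
 [-0.5716 -0.0075 -0.8205]]
```

View pics/w12.png

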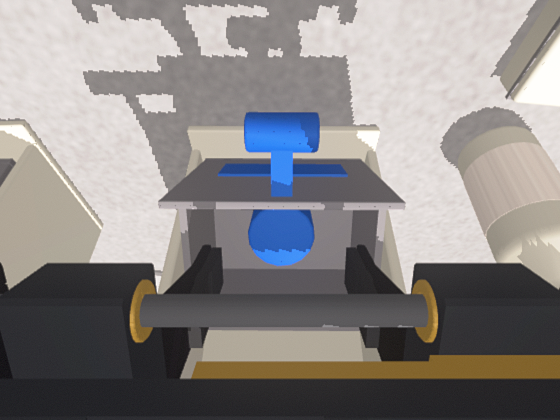

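Request:
step_arm([
  [[-0.2,1.5,0],[-8,-2,0],0.6],
  [[-0.2,1.5,0],[-9,-2,0],0.6],
  [[-0.3,1.5,0],[-9,-2.3,0],0.6],
  [[-0.3,1.5,0.3],[-9,-2.3,0],0.6],
  [[0,0.8,0],[-1,-0.5,-9],0.6],
  [[0,0,0],[0,0,-9],0.6],
  [[0,0,0],[0,0,-9],0.6],
  [[0,0,0],[0,0,-9],0.6],
  [[0,0,0],[0,0,-9],0.6],
  [[0,0,0],[0,0,0],0.6],
])

```text
time: 34.65
tcp_pos: [0.5068, 0.2288, 0.1122]
ee_rot: [[-0.866, -0.219, 0.45], [-0.192, 0.976, 0.106], [-0.462, 0.006, -0.887]]
force: [-0.4, -0.1, -0.6]
gripper_width: 0.799
```

```bash
python3 ins.py 2 60; python3 look.py w13
```

```text
[ 0.6427  0.1687 -1.285   2.1461  0.6354  0.5766  0.7136] [-0.4457 -0.1338 -0.6224] 0.799396721710923 [0.5068 0.2288 0.1122]
can bottom in bin: x -68.9 y 3.0 z 47.9 axis ang to bin z 6.8509179226481445
tgt tcp [0.5486 0.2356 0.1566] unit [-0.0842  0.001   0.1566]
turn deg [ 1.1808 -6.7462 -0.1726] | 6.8509856029260074 shift mm [41.8364  6.7471 44.3868] t 34.65
KNOB pre/at (tilt28)
turn deg [-0.2072 -0.5217 -0.1552] | 0.5823724056460646 shift mm [ 1.7442 -2.1341  1.4914] t 34.65
turn deg [-0.2072 -0.5217 -0.1552] | 0.5823724056460646 shift mm [ 20.537    2.0288 -34.7095] t 34.65
34.65 [0.5068 0.2288 0.1122] [ 0.6427  0.1687 -1.285   2.1461  0.6354  0.5766  0.7136] [-0.4457 -0.1338 -0.6224] 0.799396721710923
[[-0.8658 -0.2189  0.45  ]
 [-0.1916  0.9757  0.106 ]
 [-0.4623  0.0055 -0.8867]]
```

View pics/w13.png

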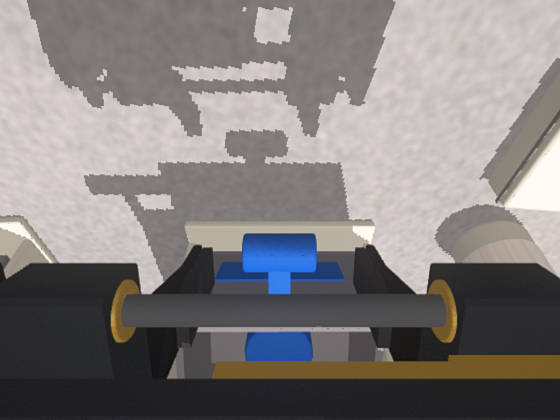

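Aligned over the knob (knob 243–316 px wide, between the fingers). Advance and pinch.

Request:
step_arm([
  [[0,0,0],[3,-0.5,-5],0.6],
  [[0,0,0],[4,0.5,-7],0.6],
  [[0,0,0],[4,0.5,-7],0.6],
  [[0,0,0],[4,0.5,-7],0.6],
  [[0,0,0],[4,0.5,-7],0.6],
  [[0,0,0],[0,0,0],-1],
  [[0,0,0],[0,0,0],-1],
  [[0,0,0],[0,0,0],-1],
  [[0,0,0],[0,0,0],-1],
  [[0,0,0],[0,0,0],-1],
])

```text
time: 35.95
tcp_pos: [0.5291, 0.2316, 0.0807]
ee_rot: [[-0.863, -0.218, 0.455], [-0.19, 0.976, 0.108], [-0.467, 0.007, -0.884]]
force: [3.7, 0.5, -6.2]
gripper_width: 0.452
```

```bash
python3 knob.py
```

```text
35.95 [ 0.4718  0.2896 -1.1284  2.1306  0.8577  0.5672  0.543 ] [ 3.748   0.4552 -6.1687] 0.452259006425838
tilt 27.864985053390452
knob unit [-0.1069  0.0013  0.086 ]
R 0.12065043341634284 bin ang 0.5688192275546956
```

Request:
step_arm([
  [[0,0,0],[3.5,0.8,6.5],-1],
  [[0,0,0],[4,0.8,6.5],-1],
  [[0,0,0],[4,0.9,6.5],-1],
  [[0,0,0],[4.5,1,6.5],-1],
  [[0,0,0],[5,1,6.3],-1],
  [[0,0,0],[5,1,6],-1],
  [[0,0,0],[5.2,1.1,6],-1],
  [[0,0,0],[5.5,1.2,5.5],-1],
  [[0,0,0],[5.5,1.2,5.5],-1],
  [[0,0,0],[5.5,1.2,5.3],-1],
])

```text
time: 37.2
tcp_pos: [0.5586, 0.2378, 0.1215]
ee_rot: [[-0.882, -0.22, 0.416], [-0.193, 0.975, 0.106], [-0.429, 0.013, -0.903]]
force: [-4.4, 5.9, -22.8]
gripper_width: 0.457
```

```bash
python3 knob.py
```

```text
37.2 [ 0.5272  0.3358 -1.1902  1.9954  0.7335  0.703   0.7162] [ -4.3553   5.8657 -22.7523] 0.4565439074925599
tilt 25.417765925913912
knob unit [-0.0765  0.0009  0.1269]
R 0.12345624007511805 bin ang 0.14876769402841006
```

Request:
step_arm([
  [[0,0,0],[5,1.1,0.5],-1],
  [[0,0,0],[7,1.5,2],-1],
  [[0,0,0],[8,1.7,3],-1],
  [[0,0,0],[8,1.7,3.5],-1],
  [[0,0,0],[8,1.7,3.5],-1],
  [[0,0,0],[8,1.7,3.5],-1],
  [[0,0,0],[6,1.3,3],-1],
  [[0,0,0],[0,0,0],-1],
  [[0,0,0],[0,0,0],-1],
  [[0,0,0],[0,0,0],-1],
])

```text
time: 38.45
tcp_pos: [0.5826, 0.2431, 0.1298]
ee_rot: [[-0.902, -0.219, 0.373], [-0.207, 0.976, 0.072], [-0.38, -0.012, -0.925]]
force: [1.5, 1.9, -3.2]
gripper_width: 0.456
```

```bash
python3 knob.py
```

```text
38.45 [ 0.4484  0.4186 -1.1496  1.8813  0.75    0.8335  0.7467] [ 1.5439  1.8827 -3.1628] 0.4558411370236757
tilt 22.338616910495332
knob unit [-0.0516  0.0011  0.1354]
R 0.11732546595295458 bin ang -0.0639221807004971
```

Request:
step_arm([
  [[0,0,0],[0,0,0],0.8],
  [[0,0,0],[0,0,0],0.8],
  [[0,0,0],[0,0,0],0.8],
  [[0,0,0],[0,0,0],0.8],
  [[0,0,0],[-8,-1.8,1],0.8],
  [[0,0,0],[-12,-2.6,3],0.8],
  [[0,0,0],[-14,-3,5],0.8],
  [[0,0,0],[-14,-3,8],0.8],
  [[0,0,0],[-14,-3,8],0.8],
  [[0,0,0],[-14,-3,8],0.8],
])

```text
time: 39.7
tcp_pos: [0.501, 0.2261, 0.1625]
ee_rot: [[-0.902, -0.22, 0.371], [-0.21, 0.975, 0.07], [-0.378, -0.015, -0.926]]
force: [-0.4, -1.2, 1.1]
gripper_width: 0.9
```

```bash
python3 look.py w14;  python3 - <<'E'
from h import *
im=vision.camera("side");cv2.imwrite("pics/d14.png",cv2.resize(im[60:270,180:460,::-1],None,fx=2.7,fy=2.7))
st=pickle.load(open("pics/w14.pkl","rb"))
for a in (0,.05,.1,.2):
    x=-.06*np.cos(a)-.105*np.sin(a); z=.03+.105*np.cos(a)-.06*np.sin(a); print(a,wproj(uw(x,-.02,z),st),wproj(uw(x,.02,z),st))
    x=-.025*np.cos(a)-.12*np.sin(a); z=.03+.12*np.cos(a)-.025*np.sin(a); print("panel",wproj(uw(x,0,z),st))
E
```

```text
39.7 [0.501  0.2261 0.1625] [ 0.8011  0.1205 -1.4237  2.0285  0.3952  0.7717  0.9554] [-0.4208 -1.2325  1.086 ] 0.9004632465885587
[[-0.9019 -0.2204  0.3715]
 [-0.2096  0.9753  0.0698]
 [-0.3777 -0.0149 -0.9258]]
0 [249.8542 315.2061] [310.971  316.1389]
panel [279.9656 364.5885]
0.05 [249.8408 306.4185] [311.1751 307.3421]
panel [279.9983 358.1829]
0.1 [249.8749 297.398 ] [311.3493 298.3108]
panel [280.0415 351.276 ]
0.2 [250.0855 278.8837] [311.6028 279.7705]
panel [280.1595 336.0722]
```

View pics/w14.png

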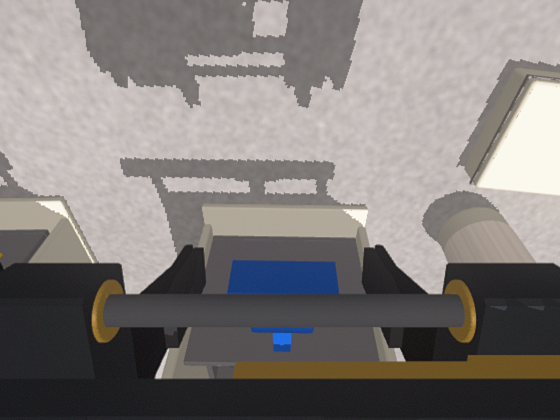

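View pics/d14.png

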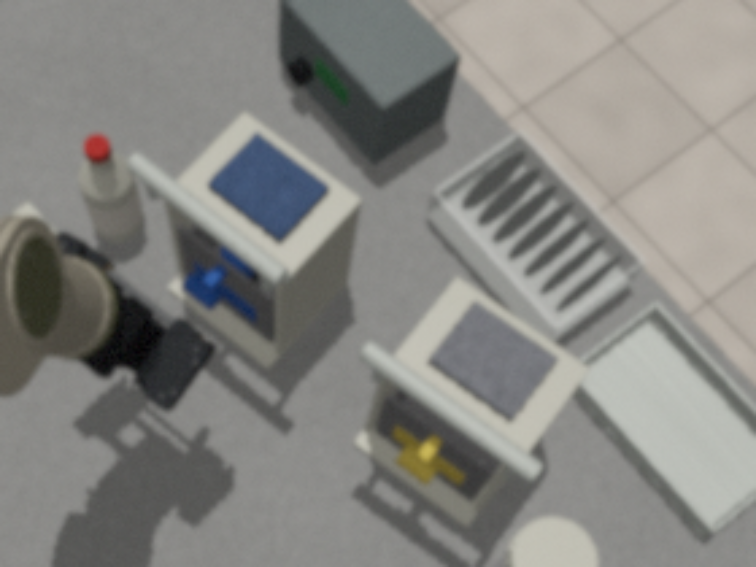

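Request:
step_arm([
  [[-0.5,2,0],[-2,-6,8],0.8],
  [[-0.5,2,0],[-4,-8,12],0.8],
  [[-0.5,2,0],[-4,-10,14],0.8],
  [[-0.5,2,0],[-4,-15,16],0.8],
  [[-0.5,2,0],[-4,-20,18],0.8],
  [[-0.5,2,0],[-4,-20,18],0.8],
  [[-0.5,2,0],[0,-20,18],0.8],
  [[0,0,0],[0,0,0],0.8],
  [[0,0,0],[0,0,0],0.8],
  [[0,0,0],[0,0,0],0.8],
])

```text
time: 41.05
tcp_pos: [0.4773, 0.1206, 0.2665]
ee_rot: [[-0.966, -0.221, 0.13], [-0.224, 0.975, -0.003], [-0.126, -0.032, -0.991]]
force: [0.5, 0.8, -1.0]
gripper_width: 0.896
```

```bash
python3 - <<'E'
from h import *
print(status.state()["joint_positions"])
im=vision.camera("side")[:,:,::-1];cv2.imwrite("pics/d15.png",cv2.resize(im[60:270,180:460],None,fx=2.7,fy=2.7))
im0=cv2.imread("pics/side0.png")
cv2.imwrite("pics/cmp.png",np.hstack([cv2.resize(i[100:210,220:325],None,fx=3.7,fy=3.7,interpolation=cv2.INTER_CUBIC) for i in (im0,im)]))
s=vision.camera("scene")[:,:,::-1];cv2.imwrite("pics/s15.png",s)
E
```

```text
[ 1.0326 -0.0736 -1.3178  1.8011 -0.0328  1.2347  1.5161]
```

View pics/cmp.png

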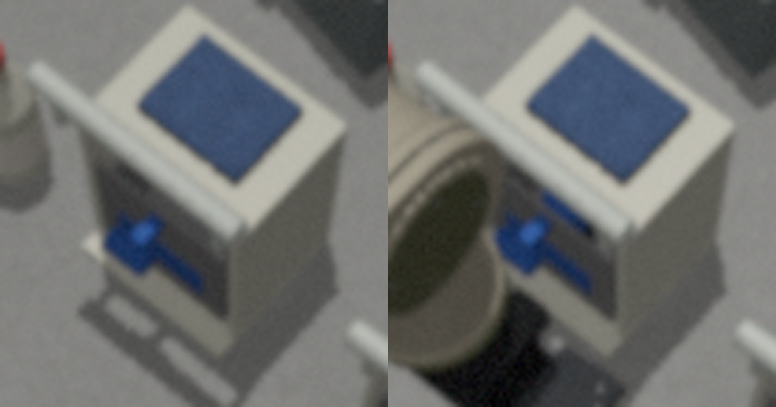

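View pics/s15.png

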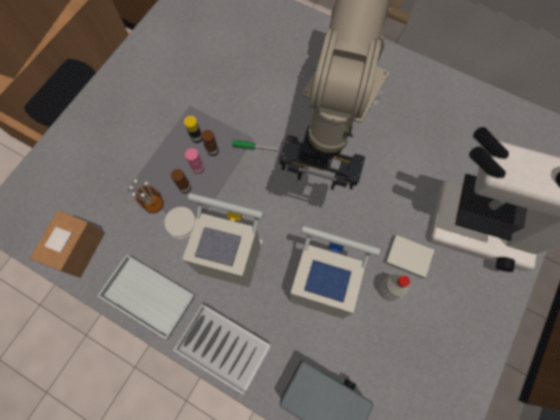

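```bash
python3 -c "
from cell import bot,status
print(bot.sign_off()); print(status.state()['time'])"
```

```text
the job is handed in; nothing more can be done
None
the job is handed in; nothing more can be done
```

The blue-capped can is in the blue-knob bin, the bin is shut, and I handed the job in at about 41 s of the 72 s. No verdict came back, so what follows rests on my own checks.

**What I did:** I pinched the blue knob and tipped the bin onto its stop. I lowered the can in at the bin's tilt until it touched the floor, let go, then pinched the knob again and pushed the bin home.

**Checks that passed:**
- **Bin open:** the knob's position in the wrist image matched 0.60 rad.
- **Can placed:** it stood on the bin floor about 2.5 mm from the front panel, upright to within 1° of the bin. In the wrist image it stayed put after the fingers left it.
- **Bin shut:** in the side view the blue knob is at the same pixel as at the start. The blue cap shows behind the panel.
- **Everything else:** in the last scene picture the yellow bin and its can, the bottle, box, dishes, jar and driver are where they began. The gripper was clear of everything.

**What disagreed or came close:**
- **Scene camera:** it put the cans about 9 mm off in y from the side and wrist cameras. I trusted those two.
- **Closing angle:** worked out from the arm, the bin read -0.06 rad, because the fingers slipped a few millimetres on the knob. I therefore judged it shut from the images.
- **Joint 3:** it came close to its limit, reaching -1.45 against -1.47 rad, but did not pass it in any reading.
- **Force:** the most I read on the tool was about 24 N, while moving the bin by its knob.

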